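# Retain a rail-trolley wheel with a push-on clip

### The arm

A 7-joint arm with a two-finger parallel gripper is mounted at the origin on the work surface. World frame = base frame: x ahead of the robot, y to its left, z up, the work surface at z = 0. Lengths are in m, angles in rad, forces in N, time in s.
With the tool pointing down it reaches from about 0.35 to 0.775 m from the base axis. Payload 3.1 kg.
Tool frame: the origin (TCP) lies at the very end of the fingers, on their centre line; the grasp point (between the pads) lies 19 mm behind it (arm.pinch_z is the distance from the TCP to the grasp point, in m); z points along the fingers, y is the direction in which the jaws open and shut (so a half turn about z gives the same grasp; the last joint's range is limited). The gripper opens to 85 mm and grips with 20 to 120 N. Pads are 22 mm wide; open, the fingers measure 114 mm over their backs; the gripper's body (76 mm by 85 mm) begins 54 mm behind the grasp point. The pads swing forward as they close: fully open they stand 13 mm farther back than shut.
Start: joints at [1.245, 0.311, 0.014, 1.512, -0.004, 1.319, -0.027], TCP at [0.154, -0.528, 0.231] pointing down, gripper open.
Joint ranges: [-2.7, 2.7], [-0.3, 1.91], [-1.27, 1.3], [0.12, 2.57], [-1.44, 4.58], [0.2, 2.03], [-3.05, 3.05]. Speed limits (rad/s): [2.79, 2.79, 3.14, 3.14, 3.14, 3.14, 3.14].

### API

Orientations are given as a rotation vector (axis times angle).
In Python, from bench import arm gives the robot as it stands. The module is installed in compiled form; this text tells all that it offers.
- The arm moves only by the tool drive_tool, never from a script. Its argument "steps" is a list of rows, each a list of 7 numbers: the turn, a rotation vector about the tool's x, y, z in degrees, then the shift along the tool's x, y, z in cm, then the opening, from 0 (shut) to 1 (fully open). A call has exactly 8 rows; each row shifts and turns the commanded pose from where the row before left it, along the tool's axes as they then stand; what a row does not reach is not made up. A row lasts 1/8 s, in which the tool goes at most 62.5 mm and 10.7 degrees, less where a joint would pass 70% of its speed; a pose out of reach is approached as far as the arm can. A call with a gripper value outside its range is refused whole. The fingers move at their own pace and stop on an object; "squeeze" is the grip in N (left out, the last holds). Time passes only in rows, so rows that do not move let the fingers close, or fill a call up. It gives the time, the measured TCP pose, the force and the opening at its end, in the units of the state.
- arm.get_state(): the state, without advancing time (a new reading comes with each control period).
- arm.camera(name): name is "scene" or "top" or "wrist"; returns a dict with "color" (480x640x3 uint8, blue, green, red), "fovy" (degrees; the focal length in pixels is half the picture's height over the tangent of half this angle, whatever the lens; pixels are square), "cx", "cy" (the principal point, pixels), "R" (3x3) and "t" (3): a world point X has camera coordinates R X + t. Camera axes: x right, y down, z forward; pixel columns grow to the right and rows downward; lengths in m; the calibration is good to about 2 mm. A picture is of the moment at which its call begins. There is no depth.
- arm.job_done(): hands the job in, once; it reports no verdict.
The state is a dict: "time_s": time; "joint_positions": joint angles; "qd": joint speeds; "joint_torque": joint torques, N m; "tool_pos": TCP position; "eef_rot": TCP orientation; "wrist_force": force on the tool from outside, world axes, zero at the start; "moment": the same for the moment, N m; "width": finger opening in m.
Only numpy, scipy, OpenCV 4.12 (cv2) and the standard library are available. Lean on these libraries where they do the work, as an engineer would, in place of code of your own. Each camera call takes 0.05 s, during which the arm holds its last target.

### The job

The flanged wheel of the greenhouse rail trolley still stands proud on its upright stub axle: press it fully home, so that the groove near the axle's end comes clear. Then take the smaller of the two black open clips, the one that fits this axle, and push it sideways into the groove until it snaps in and is fully seated, lying flat on the wheel's hub, and let go. Use no more than light hand force, about 15 N, on the wheel and on the clip, and leave the other things on the bench alone.

Things in the scene. Friction and masses are not known exactly. Their poses are not given: they have to be found in the camera images.
- wheel (a joint): how far the wheel stands above its home position on the axle, in m: 0 = fully home against the axle's shoulder. It starts at 0.012 to 0.022 and slides down the axle against steady friction: about 5 N of push moves it and it stays where it is left. The wheel also turns freely about the axle
- wheel_hub_face (a point): grey flanged wheel on the upright axle; this point is the centre of the upper flat end face of its hub, z up along the axle. The hub is 55 mm across with a 25 mm bore; its end face stands 10 mm above the wheel's 80 mm wide upper face; flange at the bottom 112 mm across. When home, the hub face is 77.5 mm above the plate's underside, 0.6 mm above the groove's lower wall, and so guides the clip
- axle: grey plate, 140 (x) x 110 (y) x 12.5 mm, strapped down by two low steel clamps (up to 38 mm high) on a rubber pad, so that its underside lies 0 to 8 mm above the bench; at its centre stands the upright steel axle, 25 mm thick, its end 97.5 mm above the plate's underside. Origin: on the axle's centre line at the plate's underside, z up
- axle_groove (a point): middle of the axle's groove, on its centre line, 81.6 mm above the plate's underside, z up along the axle. The groove runs all round, 18.75 mm in diameter and 9.4 mm wide (4.7 mm below to 4.7 mm above this point), so the clip may go in from any side; above it is an 11 mm long end of full 25 mm thickness. The hub covers it until the wheel is home
- clip_centre (a point): the clip that fits: black, ring 7.5 mm thick, flat on the bench; open ring 37 mm across outside, 25 mm inside, a prong at the back and two springy ones at the mouth, 14 mm apart, flaring to 19 mm. Point: ring centre, half-way through the thickness; x out of the mouth, tab to -x, z up. Prong tips reach 14.5 mm in x. Seated, this point is on the axle's centre line, back prong against the groove's bottom
- clip_tab (a point): same clip, same axes: centre of the upright block on its finger tab, where to grip it, 42.5 mm behind the ring centre (-x); block 25 (x) x 17.5 (y) x 21 mm high from the bench. Pushed along x into the groove, the clip snaps at about 7 to 12 N of steady push; then the force drops and rises hard once seated. It does not go over the full 25 mm thickness
- big_clip_centre (a point): a larger clip of the same kind for another axle, 52 mm across outside, grip block 22 mm wide and 24 mm high, lying flat on the bench: does not fit, to be left alone. This point is its ring's centre, 4 mm above the bench; x points out of its mouth, the tab reaches 70 mm to -x
- spare_wheel_centre (a point): spare flanged wheel lying loose on the bench, 112 mm across and 55 mm high, flange down; centre half-way up. Leave alone
- grease_tin: white round tin, 72 mm across and 75 mm high, origin under its base. Leave alone
- spanner: open-ended spanner lying on the bench along its x. Leave alone
- screwdriver: screwdriver lying on the bench along its x. Leave alone
- nursery_pot: black open plant pot, 146 mm across and 140 mm high, origin under its base. Leave alone
Mind the look-alikes: they are no part of the job. What is shaped like the part that bears clip_centre but blue or turquoise is not meant.

How it is judged:
By the outcome, as a careful person would: the job done as asked, in the order asked, and still so for the second after the job is handed in, with the robot touching nothing.
It also fails if it takes over 64 s, if anything falls off the work surface, if the arm or the gripper's body presses on something with over 40 N, if the wrist force passes 120 N, or if a joint passes its speed limit or range.

## Working session

There is one attempt and no reset: what is moved stays moved. The work goes in short steps, Python scripts to look and compute and a tool call to move; the robot and the scene stay as the last step left them, time stands still between calls to the robot, and variables do not carry over. Pictures are saved under pics/ and viewed, and the job is handed in when it is done.

Besides the shell and the picture viewer there is one more tool, called after "Request:" by a JSON object that holds its "api" and its "payload". drive_tool: Moves the arm, as the interface text tells. Its arguments: {"type":"object","properties":{"steps":{"type":"array","items":{"type":"array","items":{"type":"number"}}},"squeeze":{"type":"number"}},"required":["steps"]}

```bash
mkdir -p pics; cat > h.py <<'E'
import numpy as np, cv2, pickle
from bench import arm
def snap(n,f):
    c=arm.camera(n); cv2.imwrite(f'pics/{f}.png',c['color']); pickle.dump(c,open(f'pics/{f}.pkl','wb')); return c
def K(c):
    f=c['color'].shape[0]/2/np.tan(np.radians(c['fovy'])/2); return f
def back(c,u,v,z):
    f=K(c); d=np.array([(u-c['cx'])/f,(v-c['cy'])/f,1.]); R=np.array(c['R']);t=np.array(c['t'])
    o=-R.T@t; d=R.T@d; return o+d*(z-o[2])/d[2]
def proj(c,X):
    p=np.array(c['R'])@np.array(X)+np.array(c['t']); f=K(c); return f*p[0]/p[2]+c['cx'],f*p[1]/p[2]+c['cy']
E
python3 - <<'E'
from h import *
for n in('scene','top','wrist'):
    c=snap(n,n+'0'); print(n,c['color'].shape,c['fovy'],c['cx'],c['cy'],-np.array(c['R']).T@np.array(c['t']))
s=arm.get_state(); print(s); print(arm.pinch_z)
E
```

```text
scene (480, 640, 3) 57.87285629333437 317.9145923205813 239.72806194970553 [ 1.1173369  -0.53937306  0.58373925]
top (480, 640, 3) 46.28434793805834 317.035230331338 239.46333980139593 [ 0.34616463 -0.07164102  1.18807374]
wrist (480, 640, 3) 69.77814751154732 315.2080014532936 240.37676666010177 [ 0.22777339 -0.50553754  0.37263185]
{'time_s': 0.15, 'joint_positions': array([ 1.24530908,  0.31156708,  0.01398372,  1.51269484, -0.00435322,
        1.31920865, -0.02721297]), 'qd': array([-0.00113049, -0.00179143, -0.00023918, -0.00312587,  0.00147386,
        0.00041644,  0.00084801]), 'joint_torque': array([ 5.84650952e-04, -3.80274439e+01,  1.46385888e-01, -2.30847520e+01,
        1.22765196e-02,  9.68723529e-03,  2.46658843e-06]), 'tool_pos': array([ 0.15384451, -0.52746216,  0.23045436]), 'eef_rot': array([-3.10821039e+00, -4.44153852e-01,  6.00208867e-04]), 'wrist_force': array([-0.4117634,  0.6286859,  0.9562131]), 'moment': array([-0.0318734 ,  0.01390015, -0.03473223]), 'width': 0.08471396265767148}
0.0187
```

View pics/scene0.png

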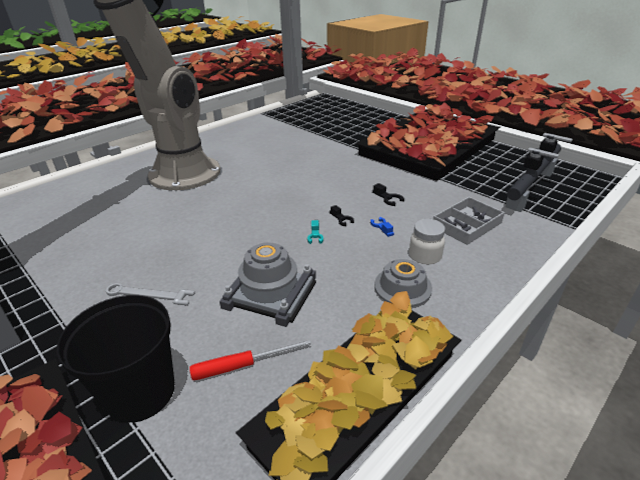

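View pics/top0.png

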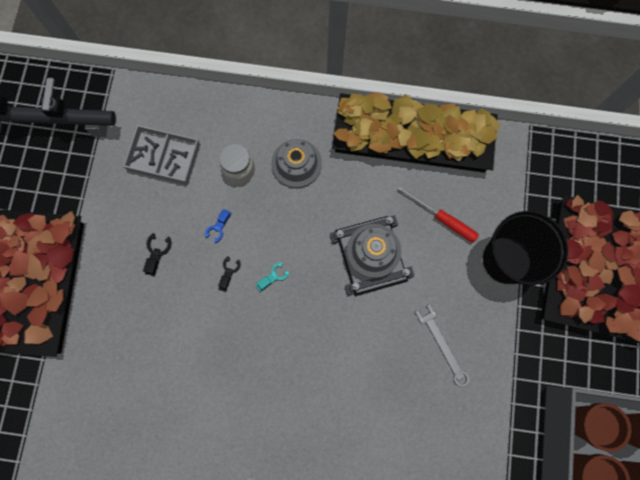

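View pics/wrist0.png

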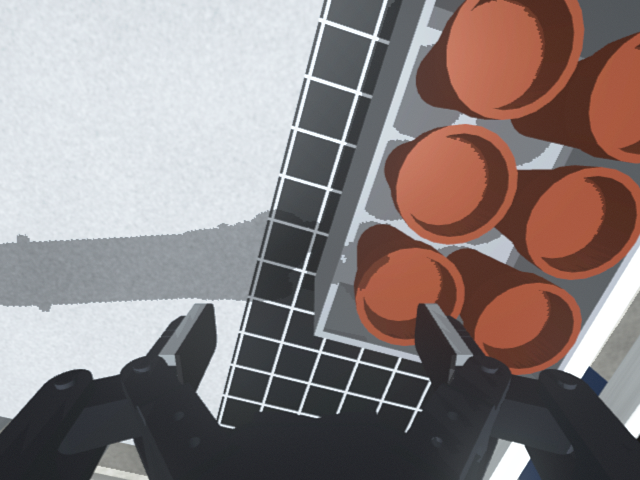

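```bash
python3 - <<'E'
from h import *
c=pickle.load(open('pics/top0.pkl','rb'))
im=c['color']
a=cv2.resize(im[210:300,140:300],None,fx=5,fy=5,interpolation=cv2.INTER_CUBIC); cv2.imwrite('pics/cropclips.png',a)
b=cv2.resize(im[200:300,320:430],None,fx=6,fy=6,interpolation=cv2.INTER_CUBIC)[:600]; cv2.imwrite('pics/cropwheel.png',b)
for n,u,v,z in [('small',232,263,.004),('smalltab',224,284,.02),('big',158,243,.004),('axle',376,246,.1),('spare',297,157,.055),('tin',236,157,.075),('pot',526,247,.14),('turq',280,271,.004)]:
    print(n,back(c,u,v,z))
E
```

```text
small [0.530074 0.131612 0.004   ]
smalltab [0.48128718 0.13770238 0.02      ]
big [0.55059356 0.29679672 0.004     ]
axle [ 0.58920418 -0.1610813   0.1       ]
spare [0.76821948 0.02530305 0.055     ]
tin [0.74251648 0.15017062 0.075     ]
pot [ 0.61898384 -0.44181239  0.14      ]
turq [0.52749882 0.0273686  0.004     ]
```

View pics/cropclips.png

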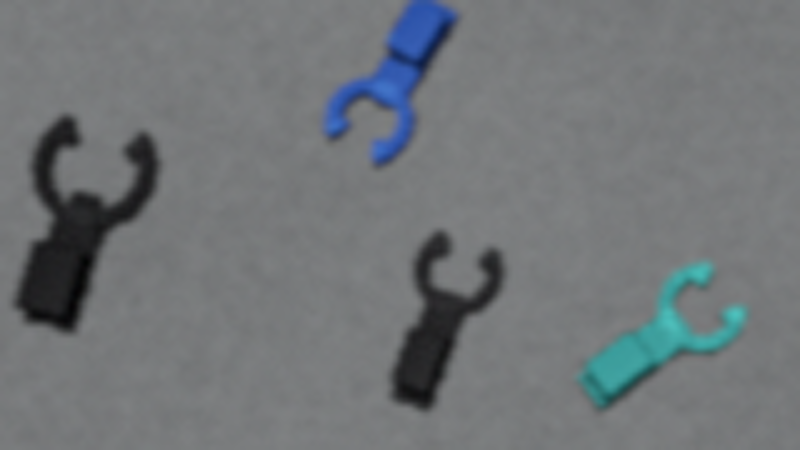

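View pics/cropwheel.png

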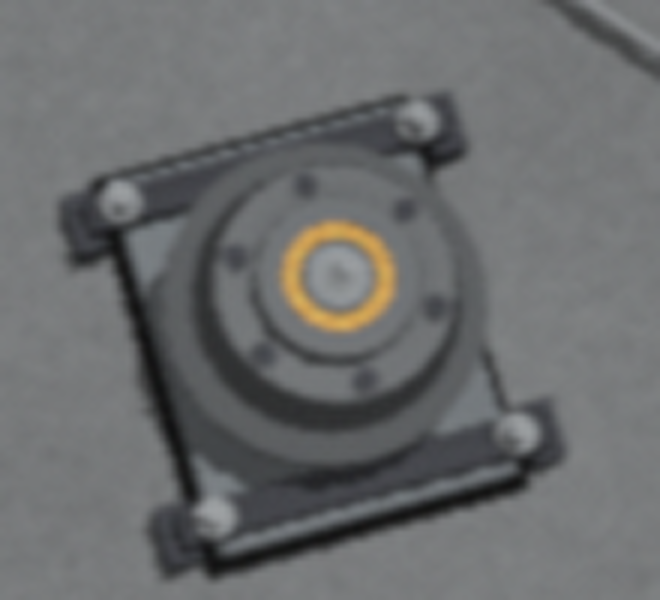

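Smaller black clip at top-view px (229,272): ring ≈18 px ≈ 37 mm. The other black one, at (157,253), is ≈25 px ≈ 52 mm, so it is the big one. Blue (218,225) and turquoise (272,277) are decoys. The crop confirms (229,272) is the right clip. The axle is at px (376,246).

```bash
cat >> h.py <<'E'
from scipy.spatial.transform import Rotation as Ro
def tool():
    s=arm.get_state(); return np.array(s['tool_pos']),Ro.from_rotvec(s['eef_rot']).as_matrix(),s
def delta(target,yaw=None):
    # yaw: world direction angle of tool x, tool down. prints total turn (deg, tool) and shift(cm, in current tool axes)
    p,R,s=tool(); print('shift cm (cur tool)',np.round(100*R.T@(np.array(target)-p),2))
    if yaw is not None:
        T=np.array([[np.cos(yaw),np.sin(yaw),0],[np.sin(yaw),-np.cos(yaw),0],[0,0,-1]]).T
        print('turn deg',np.round(np.degrees(Ro.from_matrix(R.T@T).as_rotvec()),2),' shift in target tool axes',np.round(100*T.T@(np.array(target)-p),2))
E
python3 - <<'E'
from h import *
c=pickle.load(open('pics/wrist0.pkl','rb'))
p,R,s=tool(); print(R)
print('cam axes in tool',R.T@np.array(c['R']).T); print('cam pos in tool',R.T@(-np.array(c['R']).T@c['t']-p))
t=pickle.load(open('pics/top0.pkl','rb'))
a=back(t,232.4,264.6,.0075);b=back(t,224.4,283,.021);print(a,b,np.degrees(np.arctan2(*(a-b)[1::-1])),np.linalg.norm((a-b)[:2]))
E
```

```text
[[ 9.59978100e-01  2.80074356e-01 -6.34303842e-04]
 [ 2.80075047e-01 -9.59976538e-01  1.73618461e-03]
 [-1.22656020e-04 -1.84435188e-03 -9.99998292e-01]]
cam axes in tool [[ 7.34984560e-04 -9.52336643e-01 -3.05048157e-01]
 [ 9.99999714e-01  6.44893253e-04  3.96097702e-04]
 [-1.80494858e-04 -3.05048361e-01  9.52336844e-01]]
cam pos in tool [ 0.07709321 -0.00060376 -0.14218608]
[0.52624196 0.12956949 0.0075    ] [0.48336284 0.13706662 0.021     ] -9.917531500909385 0.04352959427123953
```

```bash
python3 - <<'E'
from h import *
delta([.55,-.155,.2],np.radians(-10))
E
```

```text
shift cm (cur tool) [ 48.46 -24.65   3.08]
turn deg [-0.1   0.03 26.26]  shift in target tool axes [ 32.55 -43.56   3.05]
```

Request:
{"api": "drive_tool", "payload": {"steps": [[0,0,8.75,0,0,0,0.4],[0,0,8.75,0,0,0,0.4],[0,0,8.75,0,0,0,0.4],[0,0,0,3,-4,0,0.4],[0,0,0,3.6,-4.8,0,0.4],[0,0,0,3.6,-4.8,0,0.4],[0,0,0,3.6,-4.8,0,0.4],[0,0,0,3.6,-4.8,0,0.4]], "squeeze": 20}}

```text
time_s: 1.15
tool_pos: [0.3667, -0.3282, 0.2312]
eef_rot: [3.129, -0.274, -0.0]
wrist_force: [-0.1, -0.4, -0.6]
width: 0.0343
```

Request:
{"api": "drive_tool", "payload": {"steps": [[0,0,0,3.6,-4.8,0,0.4],[0,0,0,3.6,-4.8,0,0.4],[0,0,0,3.6,-4.8,0,0.4],[0,0,0,3.2,-4.2,1,0.4],[0,0,0,1.1,-1.7,1,0.4],[0,0,0,0,0,1,0.4],[0,0,0,0,0,0,0.4],[0,0,0,0,0,0,0.4]]}}

```text
time_s: 2.15
tool_pos: [0.5485, -0.1585, 0.2016]
eef_rot: [3.128, -0.28, -0.0]
wrist_force: [0.0, -0.3, 0.2]
width: 0.0344
```

```bash
python3 - <<'E'
from h import *
c=snap('wrist','w1'); t=snap('top','t1')
delta([.589,-.161,.2],np.radians(-10)); p,R,s=tool(); print(p,s['width'],s['wrist_force'],s['time_s']); print(proj(c,[.589,-.161,.1]))
E
```

```text
shift cm (cur tool) [ 3.99 -0.38  0.2 ]
turn deg [ 0.05 -0.06 -0.15]  shift in target tool axes [ 3.99 -0.37  0.2 ]
[ 0.5490912  -0.15770575  0.20200329] 0.034072788001007 [-0.65000832 -0.35451886  0.17588409] 2.25
(np.float64(308.15332204910703), np.float64(184.53146375600681))
```

View pics/w1.png

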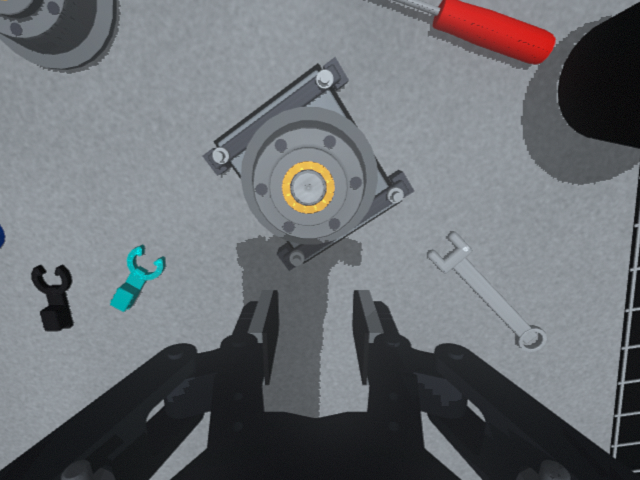

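```bash
python3 - <<'E'
from h import *
c=pickle.load(open('pics/w1.pkl','rb'));t=pickle.load(open('pics/t1.pkl','rb'));s0=pickle.load(open('pics/scene0.pkl','rb'))
def tile(c,u,v,h,f): 
    u,v=int(u),int(v); return cv2.resize(c['color'][v-h:v+h,u-h:u+h],(f,f),interpolation=cv2.INTER_CUBIC)
cv2.imwrite('pics/m1.png',np.hstack([tile(c,308,187,40,400),tile(s0,265,255,30,400)]))
for z in(.0975,.1015,.1055): print(back(c,308.3,187.3,z),back(t,376.3,245.7,z),back(s0,265,251.5,z))
E
```

```text
[ 0.58667411 -0.16063121  0.0975    ] [ 0.59045159 -0.16180491  0.0975    ] [ 0.58484939 -0.15771418  0.0975    ]
[ 0.58728368 -0.1608121   0.1015    ] [ 0.5895556  -0.16147421  0.1015    ] [ 0.58922984 -0.16085386  0.1015    ]
[ 0.58789326 -0.160993    0.1055    ] [ 0.5886596  -0.16114351  0.1055    ] [ 0.5936103  -0.16399354  0.1055    ]
```

View pics/m1.png

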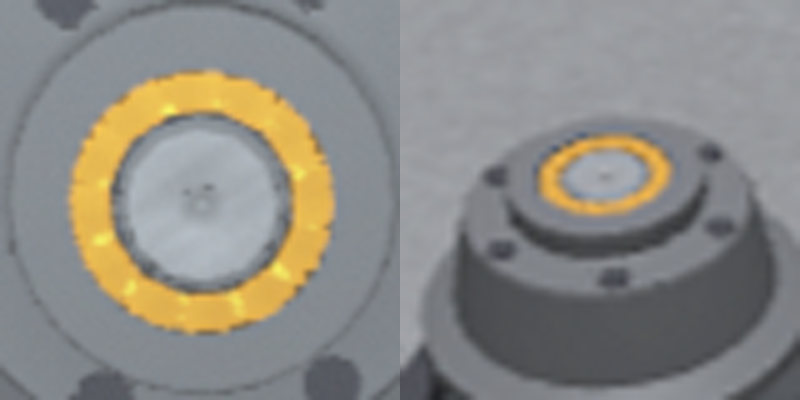

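Request:
{"api": "drive_tool", "payload": {"steps": [[0,0,0,1.9,-0.2,0,0.42],[0,0,0,1.95,-0.15,0,0.42],[0,0,0,0,0,2.5,0.42],[0,0,0,0,0,2.5,0.42],[0,0,0,0,0,1.5,0.42],[0,0,0,0,0,0.7,0.42],[0,0,0,0,0,0.3,0.42],[0,0,0,0,0,0,0.42]]}}

```text
time_s: 3.25
tool_pos: [0.5885, -0.1593, 0.127]
eef_rot: [3.129, -0.273, 0.002]
wrist_force: [-0.6, -0.0, 0.2]
width: 0.0355
```

```bash
python3 - <<'E'
from h import *
c=snap('wrist','w2'); s0=snap('scene','s2')
delta([.588,-.161,.1],np.radians(-10)); p,R,s=tool(); print(p,s['width'],s['wrist_force'],s['time_s'])
b=cv2.resize(s0['color'][170:320,170:370],(800,600),interpolation=cv2.INTER_CUBIC);cv2.imwrite('pics/s2c.png',b)
E
```

```text
shift cm (cur tool) [-0.04  0.18  2.72]
turn deg [ 0.01 -0.09  0.01]  shift in target tool axes [-0.03  0.18  2.72]
[ 0.5886525  -0.15930782  0.12716946] 0.035884737079885036 [ 0.2906154   0.33272976 -0.66686637] 3.35
```

View pics/w2.png

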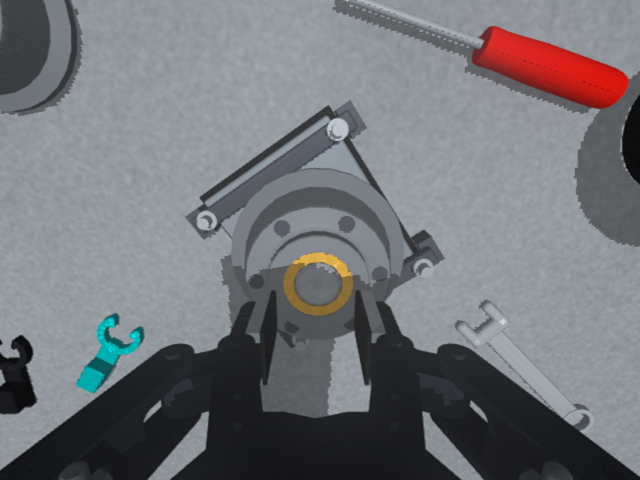

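View pics/s2c.png

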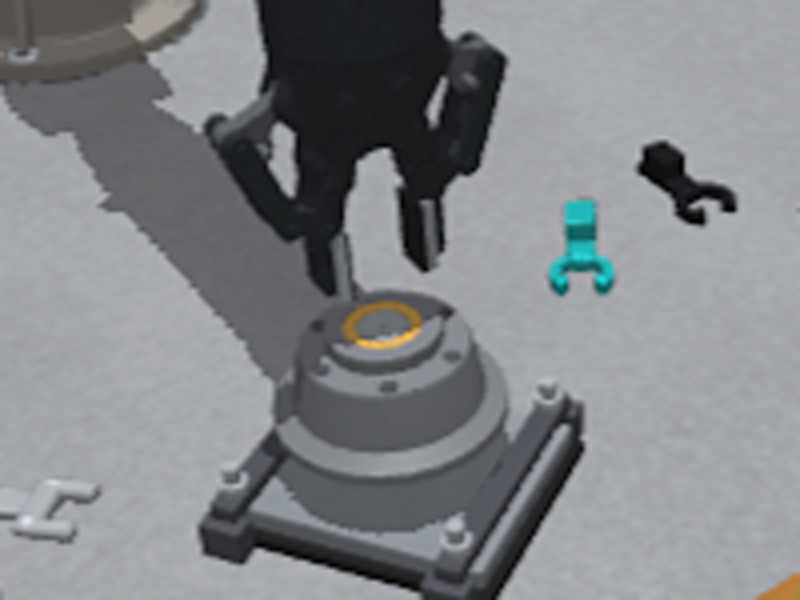

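Request:
{"api": "drive_tool", "payload": {"steps": [[0,0,0,0,0.17,0.6,0.42],[0,0,0,0,0,0.6,0.42],[0,0,0,0,0,0.4,0.42],[0,0,0,0,0,0.2,0.42],[0,0,0,0,0,0.2,0.42],[0,0,0,0,0,0.1,0.42],[0,0,0,0,0,0.1,0.42],[0,0,0,0,0,0,0.42]]}}

```text
time_s: 4.35
tool_pos: [0.5878, -0.1609, 0.1043]
eef_rot: [3.13, -0.273, -0.0]
wrist_force: [0.4, 0.5, -1.3]
width: 0.0359
```

Request:
{"api": "drive_tool", "payload": {"steps": [[0,0,0,0,0,0.15,0.42],[0,0,0,0,0,0.15,0.42],[0,0,0,0,0,0.15,0.42],[0,0,0,0,0,0.1,0.42],[0,0,0,0,0,0.1,0.42],[0,0,0,0,0,0.1,0.42],[0,0,0,0,0,0.1,0.42],[0,0,0,0,0,0.1,0.42]]}}

```text
time_s: 5.35
tool_pos: [0.588, -0.1609, 0.0948]
eef_rot: [3.13, -0.273, 0.001]
wrist_force: [-0.5, 0.4, 4.3]
width: 0.036
```

Request:
{"api": "drive_tool", "payload": {"steps": [[0,0,0,0,0,0.1,0.42],[0,0,0,0,0,0.1,0.42],[0,0,0,0,0,0.1,0.42],[0,0,0,0,0,0.1,0.42],[0,0,0,0,0,0.07,0.42],[0,0,0,0,0,0.05,0.42],[0,0,0,0,0,0.05,0.42],[0,0,0,0,0,0.05,0.42]]}}

```text
time_s: 6.35
tool_pos: [0.5879, -0.1609, 0.0886]
eef_rot: [3.13, -0.273, 0.001]
wrist_force: [0.5, 0.5, 5.0]
width: 0.0358
```

```bash
python3 - <<'E'
from h import *
s0=snap('scene','s3')
p,R,s=tool(); print(p,s['wrist_force'],s['time_s'])
b=cv2.resize(s0['color'][210:310,200:330],(780,600),interpolation=cv2.INTER_CUBIC);cv2.imwrite('pics/s3c.png',b)
E
```

```text
[ 0.58787532 -0.16089538  0.08855047] [0.48845156 0.24560851 4.4193284 ] 6.4
```

View pics/s3c.png

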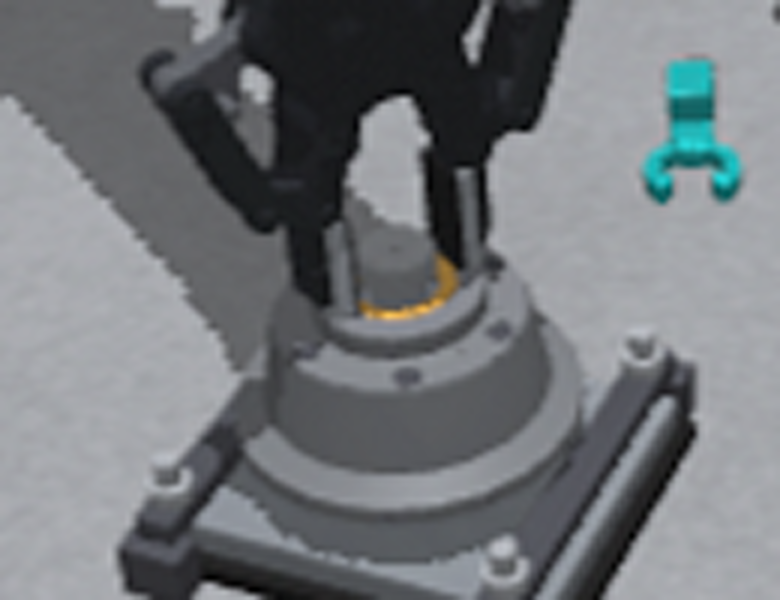

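Request:
{"api": "drive_tool", "payload": {"steps": [[0,0,0,0,0,0.05,0.42],[0,0,0,0,0,0.05,0.42],[0,0,0,0,0,0.04,0.42],[0,0,0,0,0,0.04,0.42],[0,0,0,0,0,0.03,0.42],[0,0,0,0,0,0.03,0.42],[0,0,0,0,0,0.03,0.42],[0,0,0,0,0,0.03,0.42]]}}

```text
time_s: 7.4
tool_pos: [0.5879, -0.1609, 0.0856]
eef_rot: [3.13, -0.273, 0.0]
wrist_force: [0.7, 0.4, 3.9]
width: 0.0359
```

Request:
{"api": "drive_tool", "payload": {"steps": [[0,0,0,0,0,0.04,0.42],[0,0,0,0,0,0.04,0.42],[0,0,0,0,0,0.03,0.42],[0,0,0,0,0,0.03,0.42],[0,0,0,0,0,0.03,0.42],[0,0,0,0,0,0.03,0.42],[0,0,0,0,0,0.03,0.42],[0,0,0,0,0,0.03,0.42]]}}

```text
time_s: 8.4
tool_pos: [0.5879, -0.1609, 0.0834]
eef_rot: [3.13, -0.273, 0.001]
wrist_force: [-0.3, -0.0, 7.7]
width: 0.036
```

```bash
python3 - <<'E'
from h import *
s0=snap('scene','s4')
p,R,s=tool(); print(p,s['wrist_force'],s['time_s'])
b=cv2.resize(s0['color'][230:280,232:298],(792,600),interpolation=cv2.INTER_CUBIC);cv2.imwrite('pics/s4c.png',b)
E
```

```text
[ 0.58787796 -0.16091256  0.08341055] [0.46391718 0.44374729 5.75397868] 8.45
```

View pics/s4c.png

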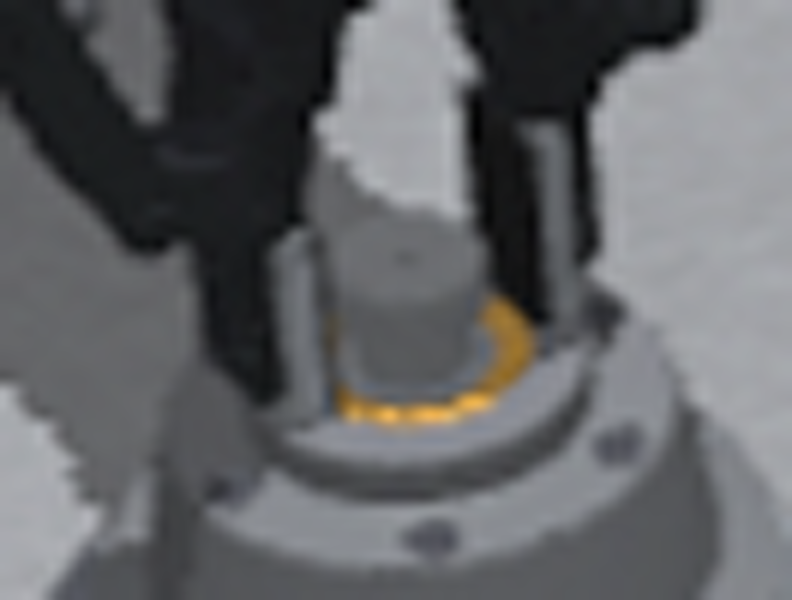

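Request:
{"api": "drive_tool", "payload": {"steps": [[0,0,0,0,0,0.02,0.42],[0,0,0,0,0,0.02,0.42],[0,0,0,0,0,0.02,0.42],[0,0,0,0,0,0,0.42],[0,0,0,0,0,0,0.42],[0,0,0,0,0,0,0.42],[0,0,0,0,0,0,0.42],[0,0,0,0,0,0,0.42]]}}

```text
time_s: 9.45
tool_pos: [0.588, -0.1609, 0.0834]
eef_rot: [3.129, -0.273, 0.001]
wrist_force: [-1.0, -0.5, 8.4]
width: 0.0357
```

Request:
{"api": "drive_tool", "payload": {"steps": [[0,0,0,0,0,0.02,0.42],[0,0,0,0,0,0.02,0.42],[0,0,0,0,0,0.02,0.42],[0,0,0,0,0,0.0,0.42],[0,0,0,0,0,0,0.42],[0,0,0,0,0,0,0.42],[0,0,0,0,0,0,0.42],[0,0,0,0,0,0,0.42]]}}

```text
time_s: 10.45
tool_pos: [0.588, -0.1609, 0.0833]
eef_rot: [3.129, -0.273, 0.001]
wrist_force: [-1.2, -0.1, 10.6]
width: 0.0361
```

Request:
{"api": "drive_tool", "payload": {"steps": [[0,0,0,0,0,-1,0.42],[0,0,0,0,0,-2.5,0.42],[0,0,0,0,0,-2.5,0.42],[0,0,0,0,0,-2,0.42],[0,0,0,-1.5,0,-0.7,0.42],[0,0,0,-1.5,0,0,0.42],[0,0,0,0,0,0,0.42],[0,0,0,0,0,0,0.42]]}}

```text
time_s: 11.45
tool_pos: [0.5575, -0.1556, 0.168]
eef_rot: [-3.129, 0.274, 0.002]
wrist_force: [0.1, 0.8, 0.3]
width: 0.0361
```

```bash
python3 - <<'E'
from h import *
s0=snap('scene','s5');w=snap('wrist','w5');t=snap('top','t5')
p,R,s=tool(); print(p,s['wrist_force'],s['time_s'])
delta([.46,.140,.17],np.radians(-10))
b=cv2.resize(s0['color'][230:280,232:298],(400,300),interpolation=cv2.INTER_CUBIC)
u,v=map(int,proj(w,[.588,-.161,.1])); print(u,v)
d=cv2.resize(w['color'][v-45:v+45,u-60:u+60],(400,300),interpolation=cv2.INTER_CUBIC)
cv2.imwrite('pics/s5c.png',np.hstack([b,d]))
E
```

```text
[ 0.5583001  -0.15559536  0.16834657] [ 0.17618264 -0.01560638  0.11852924] 11.6
shift cm (cur tool) [-14.8  -27.41  -0.15]
turn deg [-0.01  0.03  0.02]  shift in target tool axes [-14.81 -27.4   -0.17]
315 208
```

View pics/s5c.png

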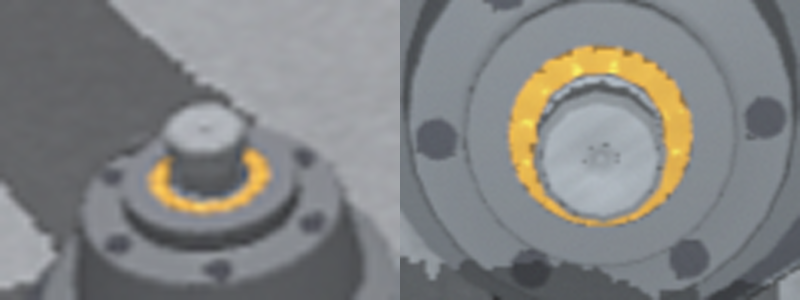

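Request:
{"api": "drive_tool", "payload": {"steps": [[0,0,0,-2.2,-4.0,0,0.6],[0,0,0,-2.6,-4.8,0,0.6],[0,0,0,-2.6,-4.8,0,0.6],[0,0,0,-2.6,-4.8,0,0.6],[0,0,0,-2.6,-4.8,0,0.6],[0,0,0,-2.2,-4.2,1,0.6],[0,0,0,0,0,0,0.6],[0,0,0,0,0,0,0.6]]}}

```text
time_s: 12.6
tool_pos: [0.4604, 0.1393, 0.1587]
eef_rot: [3.129, -0.273, 0.0]
wrist_force: [-0.5, -1.4, -0.4]
width: 0.0513
```

```bash
python3 - <<'E'
from h import *
w5=pickle.load(open('pics/w5.pkl','rb'))
for z in (.0985,.1015,.1055): print(back(w5,315,210.4,z))
w=snap('wrist','w6')
p,R,s=tool(); print(p,s['width'],s['time_s']); print(proj(w,[.5262,.1296,.0075]),proj(w,[.4834,.137,.021]))
E
```

```text
[ 0.58631881 -0.16054401  0.0985    ]
[ 0.58699188 -0.16066134  0.1015    ]
[ 0.58788931 -0.16081779  0.1055    ]
[0.46077535 0.13849653 0.15877533] 0.05116312022463647 12.65
(np.float64(312.6223886348305), np.float64(143.6875512646684)) (np.float64(312.7816366546713), np.float64(199.09567751614395))
```

View pics/w6.png

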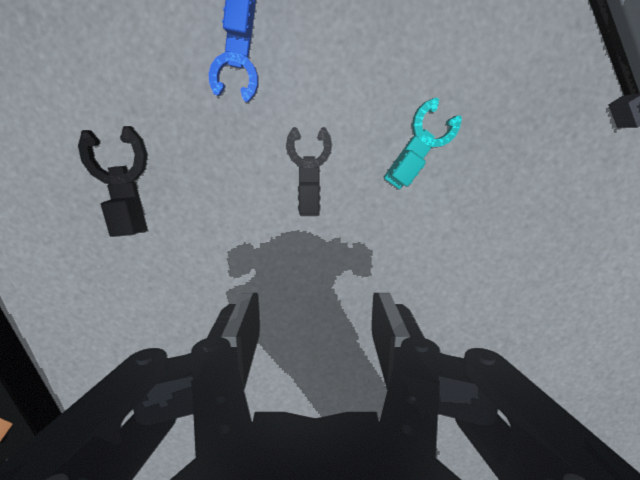

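```bash
python3 - <<'E'
from h import *
w=pickle.load(open('pics/w6.pkl','rb'))
cv2.imwrite('pics/w6c.png',cv2.resize(w['color'][115:225,250:370],(654,600),interpolation=cv2.INTER_CUBIC))
E
```

```text
(no output)
```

View pics/w6c.png

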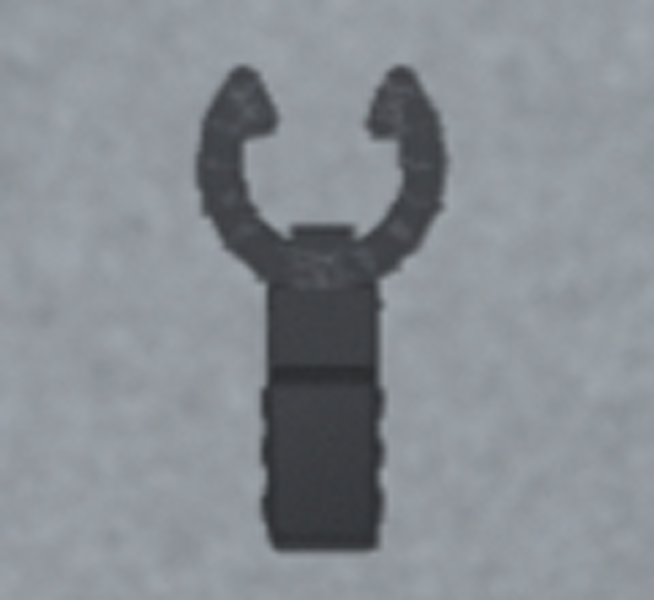

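```bash
python3 - <<'E'
from h import *
w=pickle.load(open('pics/w6.pkl','rb'))
a=back(w,309,145.3,.0075);b=back(w,309.6,200.3,.021)
print(a,b,np.degrees(np.arctan2(*(a-b)[1::-1])),np.linalg.norm((a-b)[:2]))
delta([b[0],b[1],.03],np.radians(-10))
p,R,s=tool(); print(np.degrees(np.arctan2(R[1,0],R[0,0])))
E
```

```text
[0.52545672 0.13275922 0.0075    ] [0.48286611 0.13975618 0.021     ] -9.32945532127543 0.04316152843508865
shift cm (cur tool) [ 2.15 -0.52 12.88]
turn deg [ 0.04 -0.03 -0.1 ]  shift in target tool axes [ 2.15 -0.51 12.88]
-10.100764351770373
```

Request:
{"api": "drive_tool", "payload": {"steps": [[0,0,0.3,1.1,-0.26,1,0.42],[0,0,0,1.05,-0.26,3,0.42],[0,0,0,0,0,4,0.42],[0,0,0,0,0,3,0.42],[0,0,0,0,0,1.2,0.42],[0,0,0,0,0,0.5,0.42],[0,0,0,0,0,0,0.42],[0,0,0,0,0,0,0.42]]}}

```text
time_s: 13.65
tool_pos: [0.4832, 0.1415, 0.0329]
eef_rot: [-3.128, 0.282, -0.004]
wrist_force: [0.7, 0.1, -0.1]
width: 0.0359
```

```bash
python3 - <<'E'
from h import *
w=snap('wrist','w7')
p,R,s=tool(); print(p,s['width'],s['wrist_force'],s['time_s']); delta([.4829,.1398,.005],np.radians(-9.6))
E
```

```text
[0.48303167 0.14150259 0.03285442] 0.0359192922695907 [-0.40390462 -0.26277363 -0.08427564] 13.7
shift cm (cur tool) [0.01 0.17 2.79]
turn deg [-0.05 -0.13 -0.69]  shift in target tool axes [0.02 0.17 2.79]
```

View pics/w7.png

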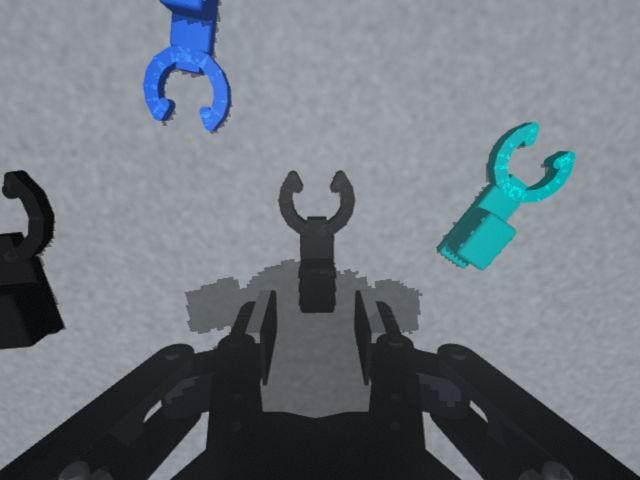

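Request:
{"api": "drive_tool", "payload": {"steps": [[0,0,-0.6,0,0.13,0.8,0.42],[0,0,0,0,0,0.8,0.42],[0,0,0,0,0,0.5,0.42],[0,0,0,0,0,0.3,0.42],[0,0,0,0,0,0.2,0.42],[0,0,0,0,0,0.1,0.42],[0,0,0,0,0,0,0.42],[0,0,0,0,0,0,0.42]]}}

```text
time_s: 14.7
tool_pos: [0.482, 0.14, 0.0049]
eef_rot: [-3.13, 0.265, -0.001]
wrist_force: [-0.5, 0.8, 0.9]
width: 0.0362
```

```bash
python3 - <<'E'
from h import *
w=snap('wrist','w8')
p,R,s=tool(); print(p,s['width'],s['wrist_force'],s['time_s']); delta([.4829,.1398,.005],np.radians(-9.6))
E
```

```text
[0.4819814  0.1399585  0.00493675] 0.03598545493089144 [-0.26492459 -0.65243821 -0.11802649] 14.75
shift cm (cur tool) [ 0.09  0.   -0.01]
turn deg [-0.01 -0.02 -0.09]  shift in target tool axes [ 0.09  0.   -0.01]
```

View pics/w8.png

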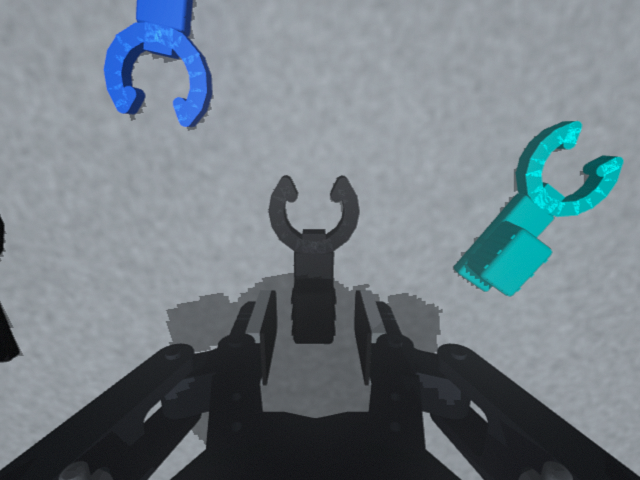

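Request:
{"api": "drive_tool", "payload": {"steps": [[0,0,0,0,0,0,0.15],[0,0,0,0,0,0,0.1],[0,0,0,0,0,0,0.05],[0,0,0,0,0,0,0.0],[0,0,0,0,0,0,0.0],[0,0,0,0,0,0,0.0],[0,0,0,0,0,0,0.0],[0,0,0,0,0,0,0.0]], "squeeze": 60}}

```text
time_s: 15.75
tool_pos: [0.4821, 0.1401, 0.0051]
eef_rot: [-3.13, 0.265, -0.001]
wrist_force: [0.1, 0.3, 5.0]
width: 0.016
```

```bash
python3 - <<'E'
from h import *
w=snap('wrist','w9')
p,R,s=tool(); print(p,s['width'],s['wrist_force'],s['time_s']); print(np.degrees(np.arctan2(R[1,0],R[0,0])))
cv2.imwrite('pics/w9c.png',cv2.resize(w['color'][160:400,220:420],(500,600),interpolation=cv2.INTER_CUBIC))
E
```

```text
[0.48216668 0.14009216 0.00510855] 0.01576489940990828 [-0.62102357  0.11880601  5.12299267] 15.8
-9.684523468365045
```

View pics/w9c.png

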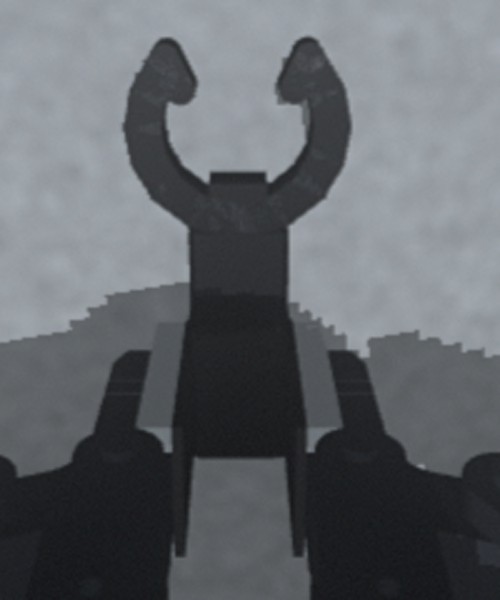

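Request:
{"api": "drive_tool", "payload": {"steps": [[0,0,0,0,0,-0.3,0],[0,0,0,0,0,-0.7,0],[0,0,0,0,0,-2,0],[0,0,0,0,0,-3,0],[0,0,0,0,0,-3,0],[0,0,0,0,0,-3,0],[0,0,0,0,0,-2,0],[0,0,0,0,0,0,0]]}}

```text
time_s: 16.8
tool_pos: [0.4829, 0.1403, 0.1464]
eef_rot: [-3.129, 0.265, -0.006]
wrist_force: [-0.3, 0.2, 0.2]
width: 0.0157
```

```bash
python3 - <<'E'
from h import *
w9=pickle.load(open('pics/w9.pkl','rb')); a=back(w9,315,210,.0075)
w=snap('wrist','w10')
p,R,s=tool(); print(p,s['width'],s['wrist_force'],s['time_s'])
p9=np.array([.48217,.14009,.00511]); o=R.T@(a-p9); print('ring top centre in tool',o)
print(proj(w,p+R@o))
A=np.array([.588,-.161,0])
x=R[:,0]; x=x/np.linalg.norm(x)
# TCP so that ring centre is 60 mm short of the axle along tool x
T=A-R@o-x*.060; T[2]=.14; delta(T)
cv2.imwrite('pics/w10c.png',cv2.resize(w['color'][160:400,220:420],(500,600),interpolation=cv2.INTER_CUBIC))
E
```

```text
[0.48190272 0.13984553 0.14496153] 0.01592517367253293 [-0.59895459  0.00896134 -0.84468471] 16.85
ring top centre in tool [ 0.04535213 -0.00013297 -0.00235559]
(np.float64(316.39363330377387), np.float64(211.48131569576543))
shift cm (cur tool) [ 4.99 27.88  0.5 ]
```

View pics/w10c.png

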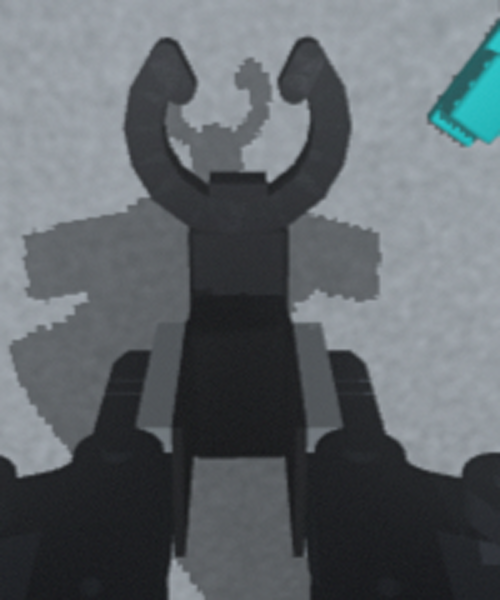

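Request:
{"api": "drive_tool", "payload": {"steps": [[0,0,0,0.4,2.4,0,0],[0,0,0,0.8,4.5,0,0],[0,0,0,0.9,5.0,0,0],[0,0,0,0.9,5.0,0,0],[0,0,0,0.9,5.0,0,0],[0,0,0,0.7,4.0,0.6,0],[0,0,0,0.4,2.0,0.6,0],[0,0,0,0,0,0,0]]}}

```text
time_s: 17.85
tool_pos: [0.4822, -0.1454, 0.1307]
eef_rot: [-3.13, 0.272, 0.007]
wrist_force: [-0.2, 0.9, 0.8]
width: 0.0163
```

```bash
python3 - <<'E'
from h import *
w=snap('wrist','w11')
p,R,s=tool(); print(p,s['width'],s['wrist_force'],s['time_s'])
print(np.degrees(np.arctan2(R[1,0],R[0,0])), R[:,2], proj(w,[.588,-.161,.1045]))
cv2.imwrite('pics/w11c.png',cv2.resize(w['color'][100:340,200:440],(600,600),interpolation=cv2.INTER_CUBIC))
E
```

```text
[ 0.48296775 -0.14320962  0.13134781] 0.0158844480138408 [0.10746535 0.97162172 0.0255507 ] 17.9
-9.762591231380915 [-0.00310102  0.00152962 -0.99999402] (np.float64(308.7236480753099), np.float64(58.1494566329587))
```

View pics/w11c.png

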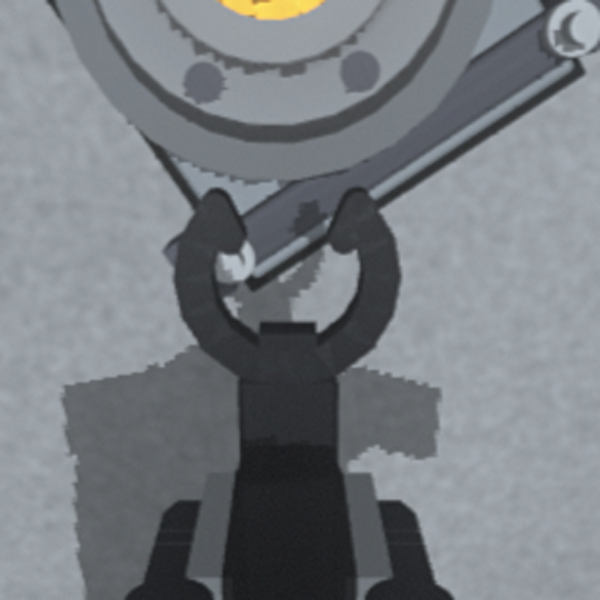

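```bash
python3 - <<'E'
from h import *
w=pickle.load(open('pics/w11.pkl','rb'))
a=w['color'][20:110,250:370]
cv2.imwrite('pics/w11d.png',cv2.resize(a,(800,600),interpolation=cv2.INTER_CUBIC))
E
```

View pics/w11d.png

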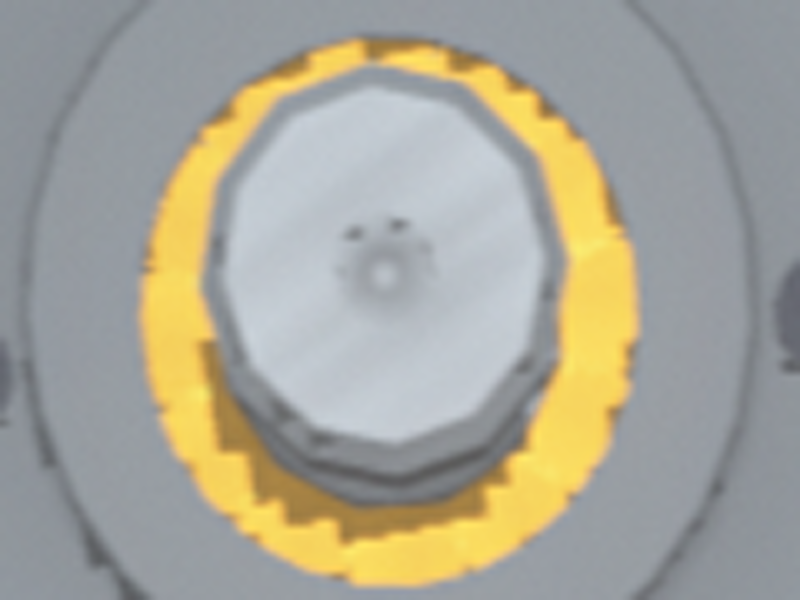

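```bash
python3 - <<'E'
from h import *
w=pickle.load(open('pics/w11.pkl','rb'))
p,R,s=tool()
# use camera extrinsic orientation vs tool, relative measurement
r=back(w,315.2,210,p[2]-.0051+.0075); 
for z in(.1034,.1045,.1055):
    a=back(w,307.75,60.5,z); print(a,'axle-ring in tool mm',np.round(1000*R.T@(a-r),2))
print(r,p)
E
```

```text
[ 0.5873485  -0.16042635  0.1034    ] axle-ring in tool mm [60.69 -3.08 30.15]
[ 0.58716187 -0.16041413  0.1045    ] axle-ring in tool mm [60.5  -3.06 29.05]
[ 0.58699221 -0.16040302  0.1055    ] axle-ring in tool mm [60.33 -3.05 28.05]
[ 0.52710918 -0.15321911  0.13374781] [ 0.48296775 -0.14320962  0.13134781]
```

Request:
{"api": "drive_tool", "payload": {"steps": [[0,0,0,1.4,-0.15,0,0],[0,0,0,1.2,-0.1,0.5,0],[0,0,0,0,0,1,0],[0,0,0,0,0,1,0],[0,0,0,0,0,0.4,0],[0,0,0,0,0,0,0],[0,0,0,0,0,0,0],[0,0,0,0,0,0,0]]}}

```text
time_s: 18.9
tool_pos: [0.5105, -0.1456, 0.1042]
eef_rot: [3.13, -0.265, 0.001]
wrist_force: [-0.6, -0.1, -0.1]
width: 0.0159
```

```bash
python3 - <<'E'
from h import *
w=snap('wrist','w12'); sc=snap('scene','s12')
p,R,s=tool(); print(p,s['wrist_force'],s['time_s'])
print(np.degrees(np.arctan2(R[1,0],R[0,0])), R[:,2])
u,v=proj(w,[.588,-.161,.1045]);print(u,v)
cv2.imwrite('pics/w12c.png',cv2.resize(w['color'][70:270,215:415],(600,600),interpolation=cv2.INTER_CUBIC))
cv2.imwrite('pics/s12c.png',cv2.resize(sc['color'][200:300,190:323],(798,600),interpolation=cv2.INTER_CUBIC))
E
```

```text
[ 0.5103984  -0.14552614  0.10411559] [ 0.19742644  0.00580789 -0.73618291] 19.0
-9.688964384246896 [ 6.00698102e-04 -2.56637485e-04 -9.99999787e-01]
320.83469008309686 124.64899932787424
```

View pics/w12c.png

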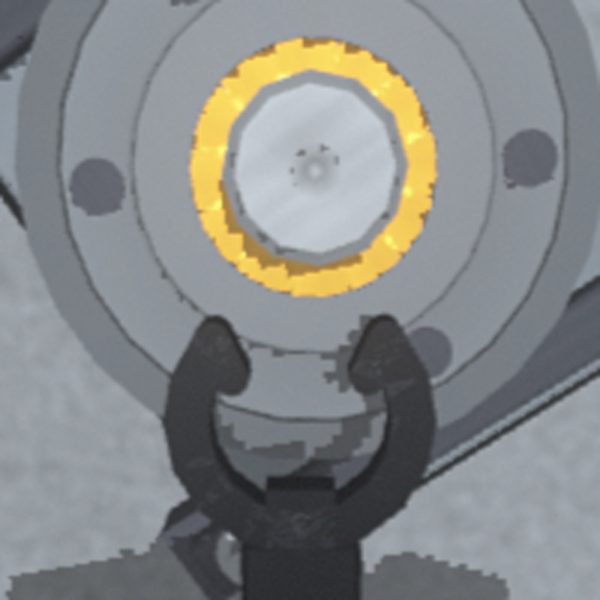

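View pics/s12c.png

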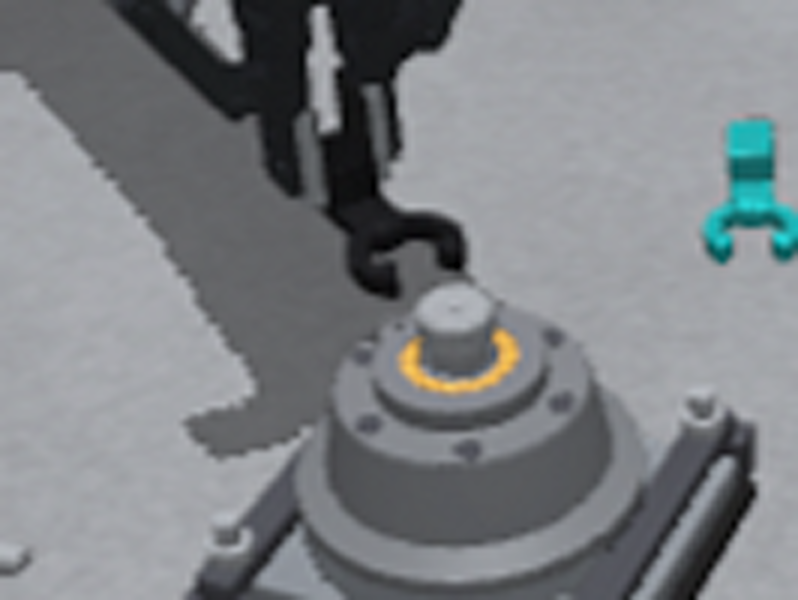

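```bash
cat > meas.py <<'E'
from h import *
def m(n,ua,va,ur=315.2,vr=210,p=None,za=.1045):
    w=pickle.load(open(f'pics/{n}.pkl','rb'));pp,R,s=tool()
    r=back(w,ur,vr,pp[2]-.0051+.0075); a=back(w,ua,va,za)
    print(r,a,np.round(1000*R.T@(a-r),2))
E
python3 - <<'E'
from meas import *
m('w12',320.2,126.3)
p,R,s=tool(); print(R.T@(np.array([.5882,-.161,.1])-p))
E
```

```text
[ 0.55518957 -0.15318019  0.10651559] [ 0.58743636 -0.16065486  0.1045    ] [33.04  1.94  2.04]
[0.07929345 0.00215854 0.0041663 ]
```

Request:
{"api": "drive_tool", "payload": {"steps": [[0,0,0,0.1,0.19,0.3,0],[0,0,0,0.1,0,0.3,0],[0,0,0,0,0,0.2,0],[0,0,0,0,0,0.2,0],[0,0,0,0,0,0.1,0],[0,0,0,0,0,0.05,0],[0,0,0,0,0,0,0],[0,0,0,0,0,0,0]]}}

```text
time_s: 20.0
tool_pos: [0.512, -0.1477, 0.0924]
eef_rot: [3.13, -0.265, 0.0]
wrist_force: [-0.5, 0.4, 0.5]
width: 0.0157
```

```bash
python3 - <<'E'
from h import *
w=snap('wrist','w13'); sc=snap('scene','s13')
p,R,s=tool(); print(p,s['wrist_force'],s['time_s'])
cv2.imwrite('pics/w13c.png',cv2.resize(w['color'][80:280,215:415],(600,600),interpolation=cv2.INTER_CUBIC))
cv2.imwrite('pics/s13c.png',cv2.resize(sc['color'][200:300,190:323],(798,600),interpolation=cv2.INTER_CUBIC))
E
```

```text
[ 0.51193188 -0.1476524   0.09237502] [ 0.52689442 -0.01119696 -0.36468083] 20.1
```

View pics/w13c.png

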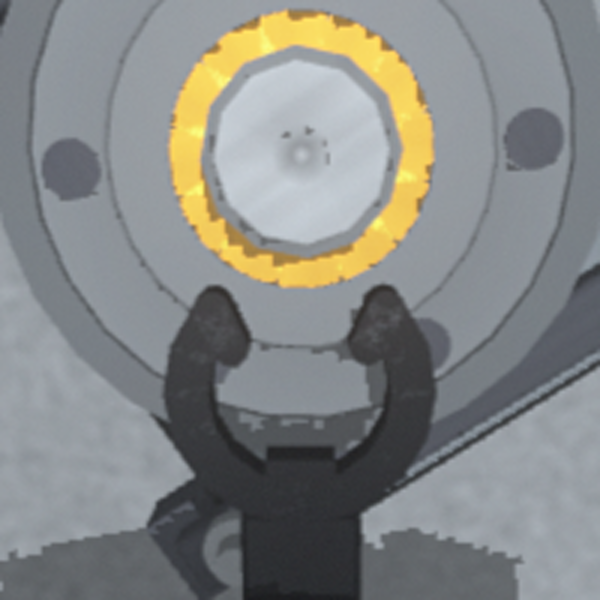

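View pics/s13c.png

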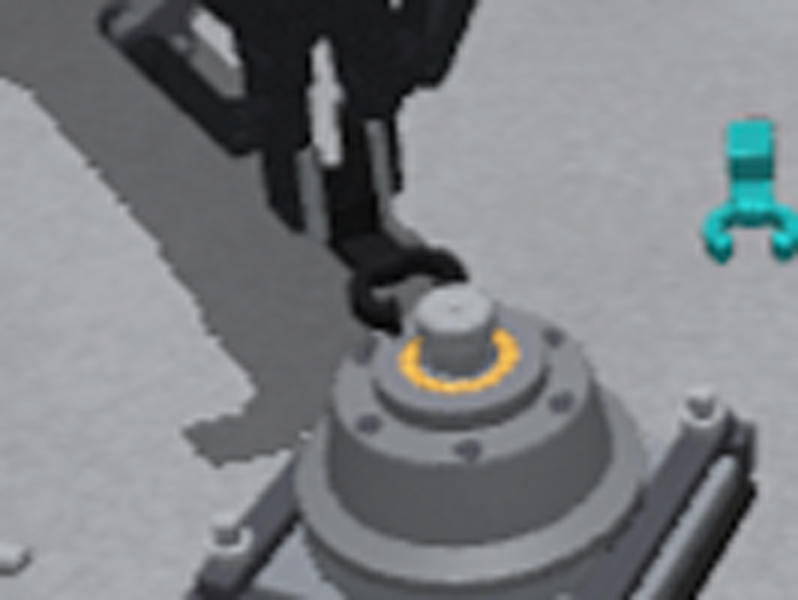

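Request:
{"api": "drive_tool", "payload": {"steps": [[0,0,0,0,0.05,0.05,0],[0,0,0,0,0,0.05,0],[0,0,0,0,0,0.04,0],[0,0,0,0,0,0.03,0],[0,0,0,0,0,0.03,0],[0,0,0,0,0,0,0],[0,0,0,0,0,0,0],[0,0,0,0,0,0,0]]}}

```text
time_s: 21.1
tool_pos: [0.5118, -0.1481, 0.0903]
eef_rot: [3.13, -0.265, 0.0]
wrist_force: [0.1, -0.3, -0.9]
width: 0.016
```

Request:
{"api": "drive_tool", "payload": {"steps": [[0,0,0,0,0,0.04,0],[0,0,0,0,0,0.03,0],[0,0,0,0,0,0.03,0],[0,0,0,0,0,0,0],[0,0,0,0,0,0,0],[0,0,0,0,0,0,0],[0,0,0,0,0,0,0],[0,0,0,0,0,0,0]]}}

```text
time_s: 22.1
tool_pos: [0.5118, -0.1481, 0.0893]
eef_rot: [3.13, -0.265, -0.0]
wrist_force: [-0.9, -0.2, 0.0]
width: 0.0158
```

Request:
{"api": "drive_tool", "payload": {"steps": [[0,0,0,0,0,0.03,0],[0,0,0,0,0,0.03,0],[0,0,0,0,0,0.02,0],[0,0,0,0,0,0,0],[0,0,0,0,0,0,0],[0,0,0,0,0,0,0],[0,0,0,0,0,0,0],[0,0,0,0,0,0,0]]}}

```text
time_s: 23.1
tool_pos: [0.5118, -0.1481, 0.0888]
eef_rot: [3.13, -0.265, 0.0]
wrist_force: [-2.8, 0.4, 4.6]
width: 0.016
```

```bash
python3 - <<'E'
from h import *
w=snap('wrist','w14'); sc=snap('scene','s14')
p,R,s=tool(); print(p,s['wrist_force'],s['moment'],s['time_s'])
cv2.imwrite('pics/c14.png',np.hstack([cv2.resize(w['color'][90:240,240:390],(400,400),interpolation=cv2.INTER_CUBIC),cv2.resize(sc['color'][230:270,240:280],(400,400),interpolation=cv2.INTER_CUBIC)]))
E
```

```text
[ 0.5117864  -0.14814344  0.08880616] [-3.77320232  0.51863699  5.53454419] [ 0.1142734   0.31227276 -0.02037641] 23.2
```

View pics/c14.png

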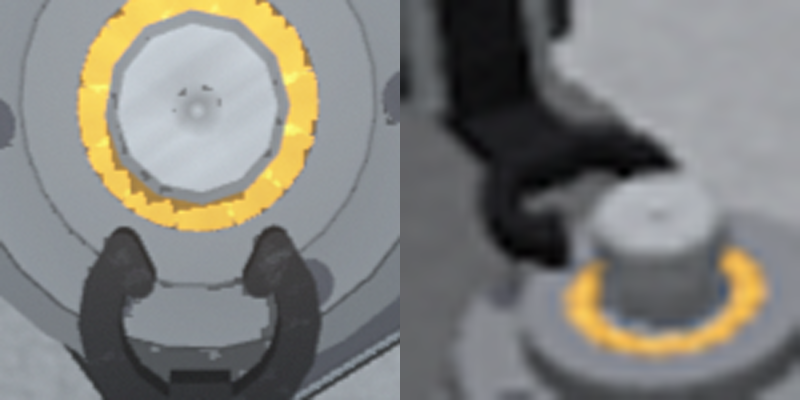

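Request:
{"api": "drive_tool", "payload": {"steps": [[0,0,0,0,-0.02,-0.07,0],[0,0,0,0,0,0,0],[0,0,0,0.2,0,0,0],[0,0,0,0.3,0,0,0],[0,0,0,0.3,0,0,0],[0,0,0,0.2,0,0,0],[0,0,0,0,0,0,0],[0,0,0,0,0,0,0]]}}

```text
time_s: 24.2
tool_pos: [0.522, -0.1496, 0.0892]
eef_rot: [-3.13, 0.265, -0.001]
wrist_force: [-2.4, 0.2, 1.7]
width: 0.0164
```

```bash
python3 - <<'E'
from h import *
w=snap('wrist','w15'); sc=snap('scene','s15')
p,R,s=tool(); print(p,s['wrist_force'],s['moment'],s['time_s'])
cv2.imwrite('pics/c15.png',np.hstack([cv2.resize(w['color'][110:260,240:390],(400,400),interpolation=cv2.INTER_CUBIC),cv2.resize(sc['color'][230:270,240:280],(400,400),interpolation=cv2.INTER_CUBIC)]))
E
```

```text
[ 0.52202869 -0.14962124  0.08918331] [-0.9087672   0.03136976  1.61935438] [0.08114752 0.07313506 0.04646994] 24.3
```

View pics/c15.png

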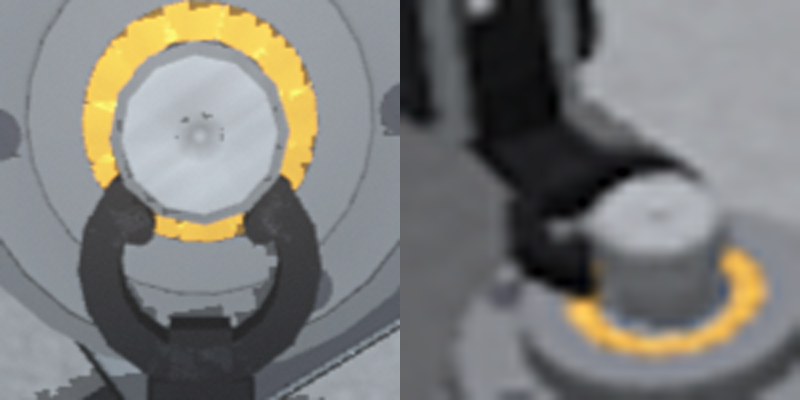

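Request:
{"api": "drive_tool", "payload": {"steps": [[0,0,0,0,0,-0.02,0],[0,0,0,0.1,0,0,0],[0,0,0,0.1,0,0,0],[0,0,0,0.1,0,0,0],[0,0,0,0.1,0,0,0],[0,0,0,0.1,0,0,0],[0,0,0,0.1,0,0,0],[0,0,0,0,0,0,0]]}}

```text
time_s: 25.3
tool_pos: [0.5278, -0.1507, 0.0893]
eef_rot: [3.13, -0.265, 0.001]
wrist_force: [-1.6, -0.2, 1.7]
width: 0.0158
```

Request:
{"api": "drive_tool", "payload": {"steps": [[0,0,0,0.08,0,0,0],[0,0,0,0.08,0,0,0],[0,0,0,0.08,0,0,0],[0,0,0,0.08,0,0,0],[0,0,0,0.08,0,0,0],[0,0,0,0,0,0,0],[0,0,0,0,0,0,0],[0,0,0,0,0,0,0]]}}

```text
time_s: 26.3
tool_pos: [0.5297, -0.151, 0.0894]
eef_rot: [-3.13, 0.265, 0.006]
wrist_force: [-6.1, 2.6, 6.4]
width: 0.0161
```

```bash
python3 - <<'E'
from h import *
w=snap('wrist','w16'); sc=snap('scene','s16')
p,R,s=tool(); print(p,s['wrist_force'],s['moment'],s['time_s'])
cv2.imwrite('pics/c16.png',np.hstack([cv2.resize(w['color'][120:270,240:390],(400,400),interpolation=cv2.INTER_CUBIC),cv2.resize(sc['color'][230:270,240:280],(400,400),interpolation=cv2.INTER_CUBIC)]))
E
```

```text
[ 0.52967908 -0.15102473  0.08937406] [-7.25328912  1.48913733  6.0939741 ] [0.15750306 1.20581102 0.06302969] 26.4
```

View pics/c16.png

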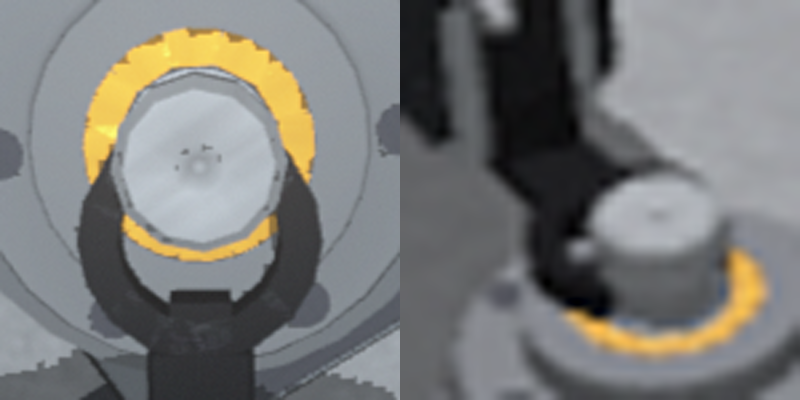

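Request:
{"api": "drive_tool", "payload": {"steps": [[0,0,0,0,0,-0.04,0],[0,0,0,0.04,0,0,0],[0,0,0,0.04,0,0,0],[0,0,0,0.04,0,0,0],[0,0,0,0,0,0,0],[0,0,0,0,0,0,0],[0,0,0,0,0,0,0],[0,0,0,0,0,0,0]]}}

```text
time_s: 27.4
tool_pos: [0.5299, -0.151, 0.0895]
eef_rot: [-3.13, 0.265, 0.01]
wrist_force: [-7.5, 0.6, 7.6]
width: 0.0158
```

```bash
python3 - <<'E'
from h import *
p,R,s=tool(); print(p,s['wrist_force'],s['moment']); print(R[:,0],R[:,2])
E
```

```text
[ 0.5299406  -0.15104449  0.08945535] [-7.46172028  0.63286751  7.6199906 ] [ 0.26855578  1.46282955 -0.00253936]
[ 0.9857142  -0.16831723 -0.00606869] [-6.00481086e-03  8.88518798e-04 -9.99981576e-01]
```

Request:
{"api": "drive_tool", "payload": {"steps": [[0,0.25,0,0,0,0,0],[0,0.25,0,0,0,0,0],[0,0,0,0.04,0,0,0],[0,0,0,0.04,0,0,0],[0,0,0,0.03,0,0,0],[0,0,0,0,0,0,0],[0,0,0,0,0,0,0],[0,0,0,0,0,0,0]]}}

```text
time_s: 28.4
tool_pos: [0.5302, -0.1511, 0.0892]
eef_rot: [3.13, -0.265, 0.001]
wrist_force: [-9.1, 1.8, 6.9]
width: 0.016
```

```bash
python3 - <<'E'
from h import *
p,R,s=tool(); print(p,s['wrist_force'],s['moment']); print(R[:,0],R[:,2])
E
```

```text
[ 0.53020845 -0.15111168  0.08922636] [-9.08031682  1.8336792   6.87781696] [ 0.33329464  1.73929765 -0.04822949]
[ 9.85732572e-01 -1.68316770e-01  8.72708462e-04] [ 8.27904848e-04 -3.36361838e-04 -9.99999601e-01]
```

Request:
{"api": "drive_tool", "payload": {"steps": [[0,0,0,0,0,-0.04,0],[0,0,0,0,0,-0.04,0],[0,0.05,0,0.03,0,0,0],[0,0.05,0,0.03,0,0,0],[0,0.05,0,0.03,0,0,0],[0,0,0,0,0,0,0],[0,0,0,0,0,0,0],[0,0,0,0,0,0,0]]}}

```text
time_s: 29.4
tool_pos: [0.5305, -0.1512, 0.0893]
eef_rot: [3.13, -0.265, 0.003]
wrist_force: [-8.1, 1.6, 4.8]
width: 0.0159
```

```bash
python3 - <<'E'
from h import *
p,R,s=tool(); print(p,s['wrist_force'],s['moment']); print(R[:,0],R[:,2])
w=snap('wrist','w17')
cv2.imwrite('pics/c17.png',cv2.resize(w['color'][120:270,240:390],(600,600),interpolation=cv2.INTER_CUBIC))
E
```

```text
[ 0.53047193 -0.15117     0.08928743] [-8.09042363  1.59850871  4.8340599 ] [ 0.36375841  1.74768753 -0.00496485]
[ 0.98572166 -0.1683713   0.00197826] [ 1.94735750e-03 -3.48653870e-04 -9.99998043e-01]
```

View pics/c17.png

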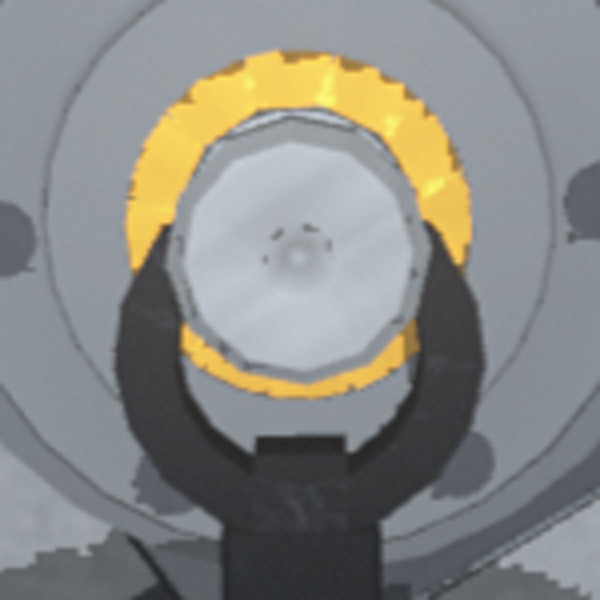

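Request:
{"api": "drive_tool", "payload": {"steps": [[0,0,0,0,0,-0.04,0],[0,0.05,0,0.03,0,0,0],[0,0.05,0,0.03,0,0,0],[0,0.05,0,0.03,0,0,0],[0,0,0,0.03,0,0,0],[0,0,0,0,0,0,0],[0,0,0,0,0,0,0],[0,0,0,0,0,0,0]]}}

```text
time_s: 30.45
tool_pos: [0.5306, -0.1512, 0.0893]
eef_rot: [3.13, -0.265, 0.004]
wrist_force: [-10.2, 1.8, 3.8]
width: 0.0162
```

Request:
{"api": "drive_tool", "payload": {"steps": [[0,0,0,0,0,-0.04,0],[0,0,0,0.03,0,0,0],[0,0.05,0,0.03,0,0,0],[0,0.05,0,0.02,0,0,0],[0,0,0,0.02,0,0,0],[0,0,0,0,0,0,0],[0,0,0,0,0,0,0],[0,0,0,0,0,0,0]]}}

```text
time_s: 31.45
tool_pos: [0.5308, -0.1512, 0.0893]
eef_rot: [3.13, -0.265, 0.003]
wrist_force: [-10.5, 1.8, 4.9]
width: 0.0163
```

```bash
python3 - <<'E'
from h import *
p,R,s=tool(); print(p,s['wrist_force'],s['moment']); print(R[:,0],R[:,2])
E
```

```text
[ 0.5307622  -0.15122106  0.08934193] [-10.45963614   1.83822054   4.85398021] [0.34845214 2.25900865 0.0153174 ]
[ 0.98572029 -0.16837742  0.00213452] [ 2.10696839e-03 -3.42293273e-04 -9.99997722e-01]
```

Request:
{"api": "drive_tool", "payload": {"steps": [[0,0,0,0,0,-0.06,0],[0,0,0,0.03,0,0,0],[0,0.05,0,0.03,0,0,0],[0,0,0,0.02,0,0,0],[0,0,0,0.02,0,0,0],[0,0,0,0,0,0,0],[0,0,0,0,0,0,0],[0,0,0,0,0,0,0]]}}

```text
time_s: 32.45
tool_pos: [0.5317, -0.1513, 0.0894]
eef_rot: [3.13, -0.265, 0.004]
wrist_force: [-8.7, 1.5, 1.7]
width: 0.0165
```

Moved 0.9 mm with less resistance; friction has dropped. I'll keep going.

Request:
{"api": "drive_tool", "payload": {"steps": [[0,0,0,0.03,0,0,0],[0,0,0,0.03,0,0,0],[0,0,0,0.03,0,0,0],[0,0,0,0.02,0,0,0],[0,0,0,0,0,0,0],[0,0,0,0,0,0,0],[0,0,0,0,0,0,0],[0,0,0,0,0,0,0]]}}

```text
time_s: 33.45
tool_pos: [0.5327, -0.1515, 0.0895]
eef_rot: [3.13, -0.265, 0.004]
wrist_force: [-10.1, 1.1, 3.0]
width: 0.0156
```

```bash
python3 - <<'E'
from h import *
p,R,s=tool(); print(p,s['wrist_force'],s['moment']); print(R[:,0],R[:,2])
w=snap('wrist','w18')
cv2.imwrite('pics/c18.png',cv2.resize(w['color'][120:270,240:390],(600,600),interpolation=cv2.INTER_CUBIC))
E
```

```text
[ 0.53269166 -0.15153368  0.08948399] [-10.11788212   1.11312382   3.04618835] [0.4251982  2.12812109 0.08576632]
[ 0.9857287  -0.16832194  0.00258028] [ 2.56467213e-03 -3.10119297e-04 -9.99996663e-01]
```

View pics/c18.png

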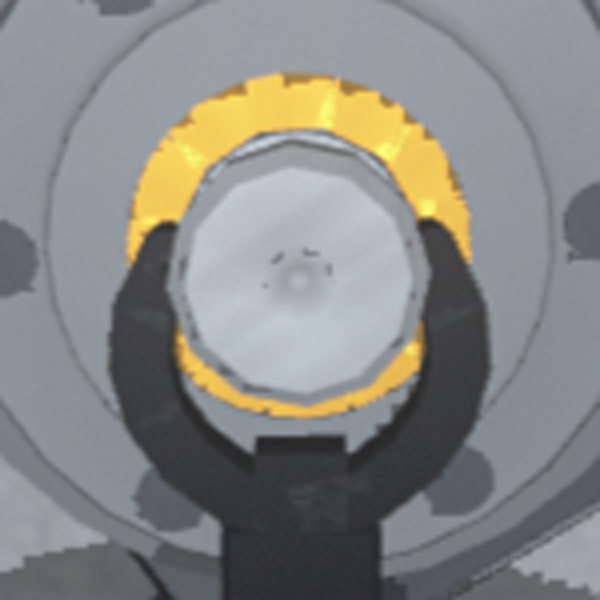

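Request:
{"api": "drive_tool", "payload": {"steps": [[0,0,0,0.03,0,0,0],[0,0,0,0.03,0,0,0],[0,0,0,0.03,0,-0.02,0],[0,0,0,0.03,0,0,0],[0,0,0,0,0,0,0],[0,0,0,0,0,0,0],[0,0,0,0,0,0,0],[0,0,0,0,0,0,0]]}}

```text
time_s: 34.5
tool_pos: [0.5332, -0.1516, 0.0894]
eef_rot: [-3.13, 0.265, -0.002]
wrist_force: [-10.7, 1.8, 1.5]
width: 0.0162
```

Request:
{"api": "drive_tool", "payload": {"steps": [[0,0,0,0.03,0,0,0],[0,0,0,0.03,0,0,0],[0,0,0,0.03,0,0,0],[0,0,0,0.02,0,0,0],[0,0,0,0,0,0,0],[0,0,0,0,0,0,0],[0,0,0,0,0,0,0],[0,0,0,0,0,0,0]]}}

```text
time_s: 35.5
tool_pos: [0.5393, -0.1526, 0.091]
eef_rot: [3.129, -0.265, 0.019]
wrist_force: [-5.8, 0.9, -7.8]
width: 0.0159
```

Request:
{"api": "drive_tool", "payload": {"steps": [[0,-0.3,0,0,0,0.08,0],[0,-0.3,0,0,0,0.07,0],[0,-0.2,0,0,0,0.05,0],[0,0,0,0,0,0,0],[0,0,0,0,0,0,0],[0,0,0,0,0,0,0],[0,0,0,0,0,0,0],[0,0,0,0,0,0,0]]}}

```text
time_s: 36.5
tool_pos: [0.5425, -0.1531, 0.0909]
eef_rot: [3.13, -0.265, 0.009]
wrist_force: [2.9, -0.5, -5.0]
width: 0.0158
```

```bash
python3 - <<'E'
from h import *
p,R,s=tool(); print(p,s['wrist_force'],s['moment']); print(R[:,0],R[:,2])
w=snap('wrist','w19'); sc=snap('scene','s19')
cv2.imwrite('pics/c19.png',np.hstack([cv2.resize(w['color'][140:290,240:390],(400,400),interpolation=cv2.INTER_CUBIC),cv2.resize(sc['color'][230:270,240:280],(400,400),interpolation=cv2.INTER_CUBIC)]))
E
```

```text
[ 0.54253968 -0.15312909  0.09086777] [ 2.86899445 -0.51858739 -4.98694545] [-0.00659256 -0.35832203  0.04051176]
[ 0.98573905 -0.16818557  0.00566832] [ 5.58566715e-03 -9.64524230e-04 -9.99983935e-01]
```

View pics/c19.png

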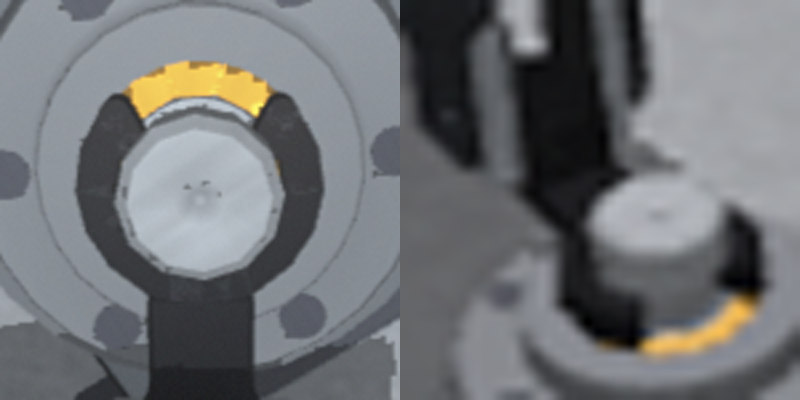

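Request:
{"api": "drive_tool", "payload": {"steps": [[0,-0.2,0,0,0,0.06,0],[0,-0.15,0,0,0,0.06,0],[0,0,0,0.03,0,0.03,0],[0,0,0,0.03,0,0,0],[0,0,0,0.03,0,0,0],[0,0,0,0,0,0,0],[0,0,0,0,0,0,0],[0,0,0,0,0,0,0]]}}

```text
time_s: 37.6
tool_pos: [0.5424, -0.1532, 0.0893]
eef_rot: [-3.13, 0.265, 0.004]
wrist_force: [1.1, 0.3, 5.7]
width: 0.0159
```

```bash
python3 - <<'E'
from h import *
p,R,s=tool(); print(p,s['wrist_force'],s['moment']); print(R[:,0],R[:,2])
E
```

```text
[ 0.54235075 -0.15316794  0.08930992] [1.09590973 0.34302818 5.69365563] [ 0.0337613  -0.19734889  0.01533744]
[ 0.98573355 -0.16829109 -0.00273486] [-2.72074296e-03  3.14458803e-04 -9.99996249e-01]
```

Request:
{"api": "drive_tool", "payload": {"steps": [[0,0.1,0,0.04,0,-0.05,0],[0,0,0,0.04,0,-0.03,0],[0,0,0,0.04,0,0,0],[0,0,0,0.04,0,0,0],[0,0,0,0,0,0,0],[0,0,0,0,0,0,0],[0,0,0,0,0,0,0],[0,0,0,0,0,0,0]]}}

```text
time_s: 38.6
tool_pos: [0.5425, -0.1532, 0.0894]
eef_rot: [-3.13, 0.265, 0.007]
wrist_force: [-2.7, 0.2, 5.7]
width: 0.0161
```

Request:
{"api": "drive_tool", "payload": {"steps": [[0,0.2,0,0.04,0,-0.05,0],[0,0,0,0.04,0,-0.05,0],[0,0,0,0.04,0,0,0],[0,0,0,0.04,0,0,0],[0,0,0,0,0,0,0],[0,0,0,0,0,0,0],[0,0,0,0,0,0,0],[0,0,0,0,0,0,0]]}}

```text
time_s: 39.6
tool_pos: [0.5436, -0.1534, 0.0898]
eef_rot: [-3.13, 0.265, 0.003]
wrist_force: [-6.0, 0.9, -1.3]
width: 0.016
```

```bash
python3 - <<'E'
from h import *
p,R,s=tool(); print(p,s['wrist_force'],s['moment']); print(R[:,0],R[:,2])
w=snap('wrist','w20'); sc=snap('scene','s20')
cv2.imwrite('pics/c20.png',np.hstack([cv2.resize(w['color'][140:290,240:390],(400,400),interpolation=cv2.INTER_CUBIC),cv2.resize(sc['color'][230:270,240:280],(400,400),interpolation=cv2.INTER_CUBIC)]))
E
```

```text
[ 0.54359129 -0.15337224  0.089755  ] [-5.96900708  0.89116533 -1.29897357] [0.26878333 1.13982901 0.01135854]
[ 0.98573495 -0.16829326 -0.00199637] [-1.96021810e-03  3.80955196e-04 -9.99998006e-01]
```

View pics/c20.png

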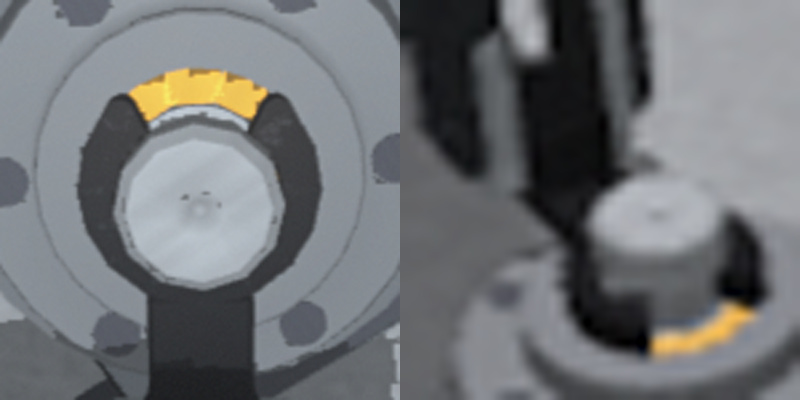

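Request:
{"api": "drive_tool", "payload": {"steps": [[0,0.1,0,0.03,0,0,0],[0,0,0,0.03,0,0,0],[0,0,0,0.03,0,0,0],[0,0,0,0,0,0,0],[0,0,0,0,0,0,0],[0,0,0,0,0,0,0],[0,0,0,0,0,0,0],[0,0,0,0,0,0,0]]}}

```text
time_s: 40.7
tool_pos: [0.5436, -0.1533, 0.0897]
eef_rot: [-3.13, 0.265, 0.003]
wrist_force: [-6.0, 1.6, 0.1]
width: 0.016
```

```bash
python3 - <<'E'
from h import *
p,R,s=tool(); print(p,s['wrist_force'],s['moment']); print(R[:,0])
E
```

```text
[ 0.543623   -0.15334314  0.08967425] [-5.95846309  1.60116923  0.05867728] [0.31007889 1.50690842 0.02137308]
[ 0.98573665 -0.16828191 -0.00210861]
```

Request:
{"api": "drive_tool", "payload": {"steps": [[0,0.1,0,0.04,0,0,0],[0,0,0,0.04,0,0,0],[0,0,0,0.03,0,0,0],[0,0,0,0,0,0,0],[0,0,0,0,0,0,0],[0,0,0,0,0,0,0],[0,0,0,0,0,0,0],[0,0,0,0,0,0,0]]}}

```text
time_s: 41.7
tool_pos: [0.5437, -0.1534, 0.0896]
eef_rot: [-3.13, 0.265, 0.004]
wrist_force: [-8.8, 1.6, 1.5]
width: 0.0162
```

```bash
python3 - <<'E'
from h import *
p,R,s=tool(); print(p,s['wrist_force'],s['moment']); print(R[:,0])
E
```

```text
[ 0.54365673 -0.15339636  0.08960212] [-8.78103749  1.58297239  1.52321154] [0.43945878 1.90541983 0.02749674]
[ 0.98572566 -0.16833856 -0.00265662]
```

Request:
{"api": "drive_tool", "payload": {"steps": [[0,0,0,-0.08,0,0.03,0],[0,-0.1,0,-0.06,0,0.04,0],[0,0,0,-0.04,0,0.03,0],[0,0,0,0,0,0,0],[0,0,0,0,0,0,0],[0,0,0,0,0,0,0],[0,0,0,0,0,0,0],[0,0,0,0,0,0,0]]}}

```text
time_s: 42.7
tool_pos: [0.5436, -0.1534, 0.0894]
eef_rot: [3.13, -0.265, -0.001]
wrist_force: [-8.0, 2.6, 3.4]
width: 0.0162
```

```bash
python3 - <<'E'
from h import *
p,R,s=tool(); print(p,s['wrist_force'],s['moment']); print(R[:,0])
E
```

```text
[ 0.54360968 -0.15336444  0.08944364] [-7.96026326  2.59922582  3.43011776] [0.32928287 1.45946064 0.04119856]
[ 9.85737969e-01 -1.68286888e-01 -4.23051597e-04]
```

Request:
{"api": "drive_tool", "payload": {"steps": [[0,0,0,-0.08,0,0,0],[0,0,0,-0.06,0,0,0],[0,0,0,0,0,0,0],[0,0,0,0,0,0,0],[0,0,0,0,0,0,0.06],[0,0,0,0,0,0,0.12],[0,0,0,0,0,0,0.2],[0,0,0,0,0,0,0.28]], "squeeze": 20}}

```text
time_s: 43.7
tool_pos: [0.5467, -0.154, 0.0905]
eef_rot: [3.129, -0.265, 0.015]
wrist_force: [0.6, 0.4, -0.2]
width: 0.0241
```

Request:
{"api": "drive_tool", "payload": {"steps": [[0,0,0,0,0,0,0.42],[0,0,0,0,0,0,0.42],[0,0,0,0,0,0,0.42],[0,0,0,0,0,0,0.42],[0,0,0,0,0,0,0.42],[0,0,0,0,0,0,0.42],[0,0,0,0,0,0,0.42],[0,0,0,0,0,0,0.42]]}}

```text
time_s: 44.7
tool_pos: [0.544, -0.1534, 0.0896]
eef_rot: [3.13, -0.265, 0.005]
wrist_force: [0.2, 1.0, 0.7]
width: 0.0363
```

```bash
python3 - <<'E'
from h import *
p,R,s=tool(); print(p,s['wrist_force'],s['width'])
w=snap('wrist','w21'); sc=snap('scene','s21')
cv2.imwrite('pics/c21.png',np.hstack([cv2.resize(w['color'][140:380,200:440],(400,400),interpolation=cv2.INTER_CUBIC),cv2.resize(sc['color'][220:280,230:290],(400,400),interpolation=cv2.INTER_CUBIC)]))
E
```

```text
[ 0.54404464 -0.15344158  0.08957734] [0.16986601 0.9783285  0.73761824] 0.03632984652148808
```

View pics/c21.png

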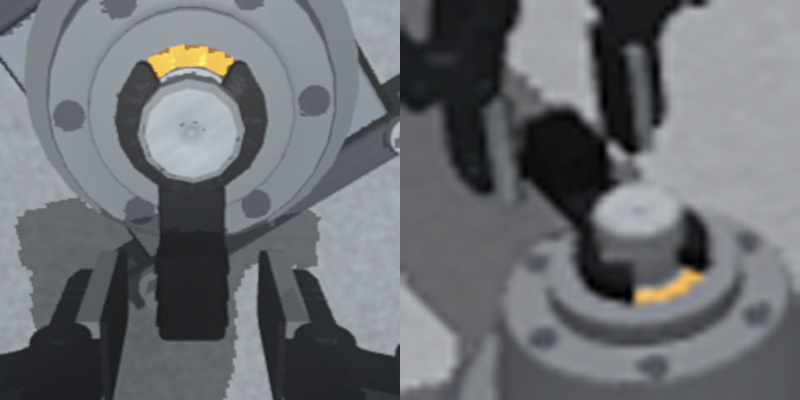

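Request:
{"api": "drive_tool", "payload": {"steps": [[0,0,0,0,0,-0.5,0.42],[0,0,0,0,0,-1.5,0.42],[0,0,0,0,0,-2.5,0.42],[0,0,0,-1,0,-2.5,0.42],[0,0,0,-2,0,-2,0.42],[0,0,0,-2,0,0,0.42],[0,0,0,0,0,0,0.42],[0,0,0,0,0,0,0.42]]}}

```text
time_s: 45.8
tool_pos: [0.4953, -0.1451, 0.18]
eef_rot: [3.13, -0.265, 0.008]
wrist_force: [0.6, 0.3, -0.0]
width: 0.0359
```

```bash
python3 - <<'E'
from h import *
p,R,s=tool(); print(p,s['wrist_force'],s['width'],s['time_s'])
w=snap('wrist','w22'); sc=snap('scene','s22'); t=snap('top','t22')
u,v=map(int,proj(w,[.57,-.158,.09])); print(u,v)
cv2.imwrite('pics/c22.png',np.hstack([cv2.resize(w['color'][v-50:v+70,u-60:u+60],(400,400),interpolation=cv2.INTER_CUBIC),cv2.resize(sc['color'][220:280,230:290],(400,400),interpolation=cv2.INTER_CUBIC)]))
E
```

```text
[ 0.49525799 -0.14512494  0.18000356] [ 0.59752517  0.33558534 -0.00214993] 0.035925556286661164 45.8
315 132
```

View pics/c22.png

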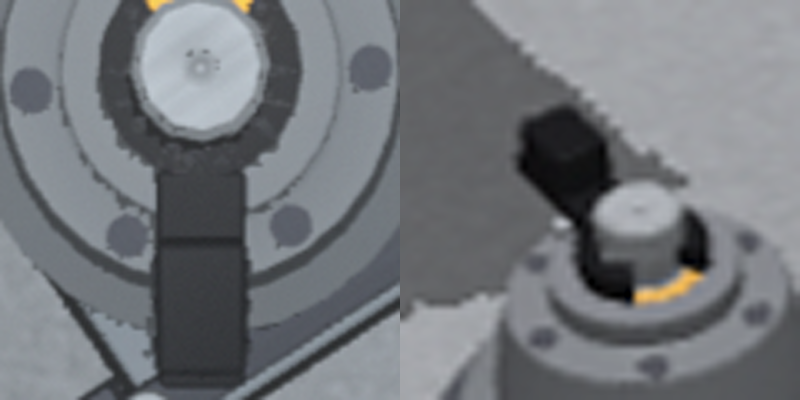

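View pics/s22.png

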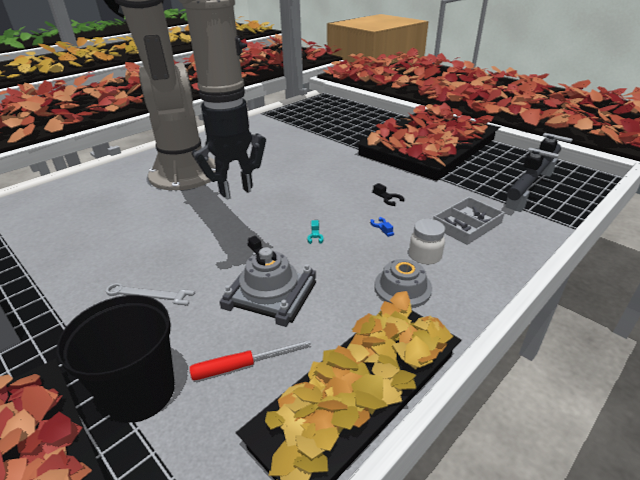

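```bash
python3 - <<'E'
from h import *
w=pickle.load(open('pics/w22.pkl','rb'))
# axle end centre px
u=315-60+200*.3; v=132-50+67*.3; h=.0837
A=back(w,u,v,h+.020); print(u,v,A)
yaw=np.radians(-9.69); X=np.array([np.cos(yaw),np.sin(yaw),0]);Y=np.array([-X[1],X[0],0])
im=w['color'][40:220,225:405].copy(); im=cv2.resize(im,None,fx=4,fy=4,interpolation=cv2.INTER_CUBIC)
def P(x,y,z): q=proj(w,np.array([A[0],A[1],z])+x*X+y*Y); return int((q[0]-225+.5)*4),int((q[1]-40+.5)*4)
def poly(pts,c): cv2.polylines(im,[np.array(pts)],True,c,1)
poly([P(x,y,h+.021) for x,y in[(-.03,-.00875),(-.03,.00875),(-.055,.00875),(-.055,-.00875)]],(0,255,0))
th=np.linspace(0,2*np.pi,60)
poly([P(.0185*np.cos(a),.0185*np.sin(a),h+.0075) for a in th],(0,0,255))
poly([P(.0275*np.cos(a),.0275*np.sin(a),h) for a in th],(255,255,0))
cv2.imwrite('pics/ov.png',im[:600])
E
```

```text
315.0 102.1 [ 0.58713471 -0.16070177  0.1037    ]
```

View pics/ov.png

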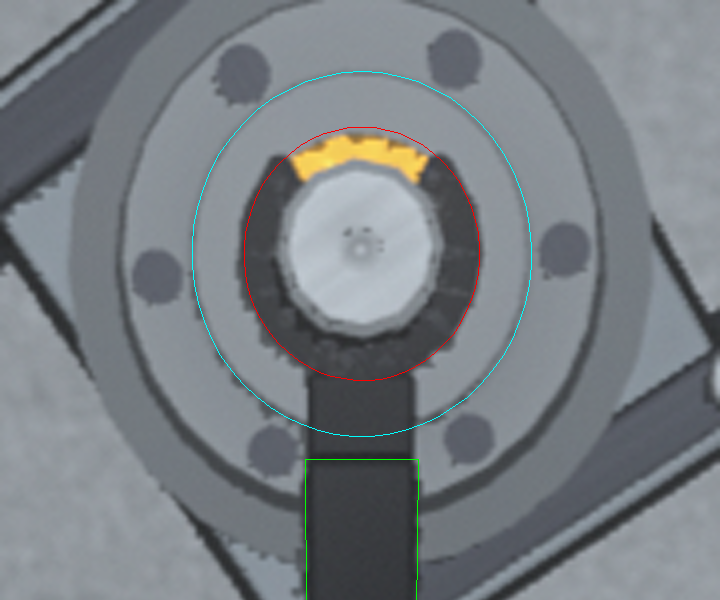

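The overlay of the fully seated pose matches the picture: ring concentric at (362,250), block front edge at row 460, hub rim where "home" puts it. I'm handing the job in.

```bash
python3 -c "
from bench import arm
print(arm.job_done())"
```

```text
the job is handed in; nothing more can be done
None
```

The job is done and was handed in at about 46 s. The wheel is home and the smaller black clip is snapped into the groove, seated and released.

- **Wheel:** I pushed it down with the fingers straddling the axle. It slid at about 5 N and then stopped; going to about 10.6 N moved it no further. The groove is clear in the pictures.
- **Clip:** I gripped it by its block and slid it over the hub into the groove. It snapped at about 11 N of push. It seated fully on a second push, after I took out some upward pull. A check push of about 9 N did not move it.
- **Last checks:** With the gripper about 9 cm above, I drew the seated clip's outline over the wrist picture. The ring, block edge and hub rim matched, so the clip appears concentric and flat on the hub. In the last scene picture the other things on the bench stand where they were.
- **Disagreements:**
  - The gripper read 16 mm across the 17.5 mm block.
  - The cameras differed by 1–2 mm on the axle's position, so I aligned by the wrist view.
  - Right after the snap the tool briefly pulled the clip upward with about 8 N, which I corrected before seating it.

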